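# Pack a two-carton gift order from the sloped bin

### The job

Pack this order: take first the green-banded and then the orange-banded gift carton out of the sloped bin, and lay each down gently (not dropped) in the basket compartment with the card of its own colour, flat, lengthwise and with its round label up. Then press the red order-done button and let it come up. Leave the blue carton in the bin and do not disturb the other things on the table.

Things in the scene. Friction and masses are not known exactly. Their poses are not given: they have to be found in the camera images.
- carton_green: gift carton, 120 x 40 x 34 mm (x, y, z), about 120 g, cream with green band and ends, black round label on top (+z). Origin: centre of its underside; x along its length. Starts in one of the three sloped compartments of the bin (which one varies), lower end on the front lip, width across the compartment, top facing up and towards the robot
- carton_orange: gift carton, 120 x 40 x 34 mm (x, y, z), about 120 g, cream with orange band and ends, black round label on top (+z). Origin: centre of its underside; x along its length. Starts in one of the three sloped compartments of the bin (which one varies), lower end on the front lip, width across the compartment, top facing up and towards the robot
- carton_blue: gift carton, 120 x 40 x 34 mm (x, y, z), about 120 g, cream with blue band and ends, black round label on top (+z). Origin: centre of its underside; x along its length. Starts in one of the three sloped compartments of the bin (which one varies), lower end on the front lip, width across the compartment, top facing up and towards the robot. This one stays where it is
- card_green: green liner card, 152 x 88 x 2 mm, fixed, covers the floor of one compartment of the white basket (which of the two varies). Origin: centre of its underside (its top is 2 mm higher); x along the compartment's length, y across it, z up
- card_orange: orange liner card, 152 x 88 x 2 mm, fixed, covers the floor of one compartment of the white basket (which of the two varies). Origin: centre of its underside (its top is 2 mm higher); x along the compartment's length, y across it, z up
- rack: sloped picking bin, fixed, white, 344 mm wide (y), 180 mm deep; front (-x) faces the robot. Origin: centre of its underside, z up. Its floor rises 25 degrees (0.44 rad) from front to back, 65 mm above the origin at the middle. Three compartments at y = -113, 0, +113 mm, each 108 mm wide, 150 mm long along the slope; dividers stand 31 mm, front lip 20 mm, square to the sloped floor
- lamp_edge (a point): middle of the lower front edge of the aluminium lamp bar fixed across above the bin, 270 mm above the table (axes as the bin's). The bar is 370 mm long (y), 35 mm deep (from here to +x), 20 mm thick (up), on two thin posts at y = +-179 mm, 94 mm behind this edge. No room for an upright gripper at the cartons' middle
- basket: white plastic basket, fixed, 170 x 205 x 48 mm (x, y, z), rim 7 mm wider all round, open above. Origin: centre of its underside, z up. Walls 5 mm, floor 5 mm thick. A divider 43 mm high along x parts it into two compartments, each 160 mm long (x) and 95 mm wide (y), centred at y = +-50 mm; each has a coloured card on its floor
- confirm (a joint): travel of the red order-done push button: 0 = up, 0.006 m = fully down; about 5 N spring, comes up by itself
- confirm_top (a point): centre of the top of the red button's cap (36 mm across), which is pressed straight down; it stands on a grey housing on the table between bin and basket, on the robot's side
- bottle: clear bottle with a blue cap, 56 mm across, 150 mm tall, loose bystander. Origin: centre of its underside
- tape_roll: amber roll of tape lying flat, 90 mm across, 45 mm high, loose bystander. Origin: centre of its underside
- marker: black and yellow marker pen lying on the table, about 115 x 22 x 14 mm, loose bystander. Origin: near its middle, on the underside
- mug: blue mug, 76 mm across, 90 mm high, loose bystander. Origin: centre of its underside
Mind the look-alikes: they are no part of the job. Leave any yellow look-alike of the carton_green alone.

How it is judged:
On the way, in this order (a step that is already met when the one before it is completed fails the run):
1. the green carton is lowered, held by the fingers, level within 0.2 rad, label up and lengthwise onto the green card (underside within 12 mm of the card when let go) (horizontal distance between carton_green and card_green below 0.035 m and z of carton_green in the frame of card_green below 0.014 m and angle between carton_green's own z axis and vertical below 0.2 rad and angle between the x axis of carton_green and the x axis of card_green, either way round below 0.3 rad and contact force between the fingers and carton_green above 0.5 N), for 0.06 s.
2. the orange carton is lowered, held by the fingers, level within 0.2 rad, label up and lengthwise onto the orange card (underside within 12 mm of the card when let go) (horizontal distance between carton_orange and card_orange below 0.035 m and z of carton_orange in the frame of card_orange below 0.014 m and angle between carton_orange's own z axis and vertical below 0.2 rad and angle between the x axis of carton_orange and the x axis of card_orange, either way round below 0.3 rad and contact force between the fingers and carton_orange above 0.5 N), for 0.06 s.
3. the red button is pressed nearly home (over 4 mm), with both cartons lying in their compartments (value of joint confirm above 0.004 m and horizontal distance between carton_green and card_green below 0.035 m and z of carton_green in the frame of card_green below 0.007 m and angle between each of carton_green, carton_orange's own z axis and vertical below 0.12 rad and angle between the x axis of carton_green and the x axis of card_green, either way round below 0.3 rad and horizontal distance between carton_orange and card_orange below 0.035 m and z of carton_orange in the frame of card_orange below 0.007 m and angle between the x axis of carton_orange and the x axis of card_orange, either way round below 0.3 rad), for 0.05 s.
At the end, for the whole second after the job is handed in: Each of the green and orange cartons rests on its own colour's card: centres within 35 mm, underside within 5 mm of the card, label up and level within 0.12 rad, lengthwise within 0.3 rad. The button is up (under 1.5 mm); the blue carton is within 30 mm of its start (horizontal distance between carton_green and card_green below 0.035 m and z of carton_green in the frame of card_green below 0.007 m and angle between each of carton_green, carton_orange's own z axis and vertical below 0.12 rad and angle between the x axis of carton_green and the x axis of card_green, either way round below 0.3 rad and horizontal distance between carton_orange and card_orange below 0.035 m and z of carton_orange in the frame of card_orange below 0.007 m and angle between the x axis of carton_orange and the x axis of card_orange, either way round below 0.3 rad and linear speed of each of carton_green, carton_orange below 0.02 m/s and value of joint confirm below 0.0015 m and distance of carton_blue from where it was at the start of the episode below 0.03 m); the robot touches nothing.
It fails at once if the blue carton is moved more than 30 mm (distance of carton_blue from where it was at the start of the episode above 0.03 m).
It fails at once if the bottle is moved more than 30 mm (distance of bottle from where it was at the start of the episode above 0.03 m).
It fails at once if the tape roll is moved more than 30 mm (distance of tape_roll from where it was at the start of the episode above 0.03 m).
It fails at once if the marker is moved more than 30 mm (distance of marker from where it was at the start of the episode above 0.03 m).
It fails at once if the mug is moved more than 30 mm (distance of mug from where it was at the start of the episode above 0.03 m).
It also fails if it takes over 72 s, if anything falls off the work surface, if the arm or the gripper's body presses on something with over 40 N, if the wrist force passes 120 N, or if a joint passes its speed limit or range.

### The arm

A 6-joint arm with a two-finger parallel gripper is mounted at the origin on the work surface. World frame = base frame: x ahead of the robot, y to its left, z up, the work surface at z = 0. Lengths are in m, angles in rad, forces in N, time in s.
With the tool pointing down it reaches from about 0.4 to 0.825 m from the base axis. Payload 7 kg.
Tool frame: the origin (TCP) lies at the very end of the fingers, on their centre line; the grasp point (between the pads) lies 19 mm behind it; z points along the fingers, y is the direction in which the jaws open and shut (so a half turn about z gives the same grasp; the last joint's range is limited). The gripper opens to 88 mm and grips with 3 to 60 N. Pads are 19 mm wide; open, the fingers measure 130 mm over their backs; the gripper's body (78 mm by 193 mm) begins 47 mm behind the grasp point.
Start: joints at [1.398, 0.359, 0.012, 0, -1.224, -0.288], TCP at [0.3, 0.605, 0.227] pointing down, gripper open.
Joint ranges: [-3.07, 3.07], [-1.43, 2.12], [-1.02, 1.25], [-3.03, 1.67], [-3.05, -0], [-3.03, 3.03]. Speed limits (rad/s): [2.39, 2.39, 3.01, 3.14, 3.14, 3.14].

### API

Orientations are given as [roll, pitch, yaw] about the fixed x, y, z axes, in that order (R = Rz(yaw) Ry(pitch) Rx(roll)).
In Python, from station import arm gives the robot as it stands.
- The arm moves only by the shell command python3 -m inch 'ROWS' [FORCE]. ROWS is text: rows parted by semicolons, each of 7 numbers parted by spaces: the closure, from 0 (fully open) to 1 (shut), then the shift along the tool's x, y, z each as a share of 300 mm, from -1 to 1, then the turn, a rotation vector about the tool's x, y, z each as a share of 60 degrees, from -1 to 1. In form: grip tx ty tz rx ry rz; .... A call has 1 to 12 rows; each row is the pose to reach, as a shift and turn from the pose commanded when the call began, along the tool's axes at that moment; what a row does not reach only later rows make up. A row lasts 1/10 s, in which the tool goes at most 50 mm and 8.59 degrees, less where a joint would pass 70% of its speed; a pose out of reach is approached as far as the arm can. A call with a number of a shift or a turn outside -1 to 1 is refused whole. A call with a gripper value outside its range is refused whole. The fingers move at their own pace and stop on an object; FORCE is the grip in N (left out, the last holds). Time passes only in rows, so rows that repeat a pose let the fingers close. It gives the time, the measured TCP pose, the force and the opening at its end, in the units of the state.
- arm.get_state(): the state, without advancing time (a new reading comes with each control period).
- arm.grab_frame(name): name is "side" or "top"; returns a dict with "img" (384x512x3 uint8, red, green, blue), "range_z" (384x512 float32, m along the optical axis (not along the pixel's ray), 0 where there is no reading), "fx", "fy", "cx", "cy" (pixels), "extrinsics" (4x4, takes a point from world to camera coordinates). Camera axes: x right, y up, looking along -z (the intrinsics and any distortion apply to the point x, -y, -z); pixel columns grow to the right and rows downward; lengths in m; the calibration is good to about 2 mm. A picture is of the moment at which its call begins.
- arm.job_done(): hands the job in, once; it reports no verdict.
The state is a dict: "t": time; "q": joint angles; "qd": joint speeds; "joint_efforts": joint torques, N m; "eef_pos": TCP position; "ee_rot": TCP orientation; "force": force on the tool from outside, world axes, zero at the start; "moment": the same for the moment, N m; "width": finger opening in m.
Only numpy, scipy, OpenCV 4.12 (cv2) and the standard library are available. Lean on these libraries where they do the work, as an engineer would, in place of code of your own. Each camera call takes 0.05 s, during which the arm holds its last target.

## Working session

There is one attempt and no reset: what is moved stays moved. The work goes in short steps, Python scripts to look and compute and a shell command to move; the robot and the scene stay as the last step left them, time stands still between calls to the robot, and variables do not carry over. Pictures are saved under pics/ and viewed, and the job is handed in when it is done.

```bash
ls -la; mkdir -p pics
python3 - <<'E'
from station import arm
import cv2,numpy as np
print(arm.get_state())
for n in("side","top"):
    f=arm.grab_frame(n); cv2.imwrite(f"pics/{n}0.png",f["img"][:,:,::-1]); np.savez(f"{n}0.npz",**f)
    print(n,f["fx"],f["fy"],f["cx"],f["cy"],f["extrinsics"],[k for k in f])
E
```

```text
total 12
drwxr-xr-x  3 agent agent 4096 Dec  5 23:14 .
drwxr-xr-x 23 root  root  4096 Dec  5 23:14 ..
drwxr-xr-x  2 agent agent 4096 Dec  5 23:14 pics
{'t': 0.0, 'q': array([ 1.39808958e+00,  3.59366958e-01,  1.10061942e-02, -3.65864907e-04,
       -1.22408404e+00, -2.88054694e-01]), 'qd': array([-1.71370345e-03, -1.50776711e-04,  6.45243496e-04,  8.80192078e-05,
       -1.11105707e-03,  2.03942364e-03]), 'joint_efforts': array([ 1.85792938e-03, -5.82717919e+01,  2.93053794e+01,  6.99704424e+00,
        6.73410657e-03, -1.72020459e-04]), 'eef_pos': array([0.29994969, 0.60411891, 0.22560982]), 'ee_rot': array([ 3.13991438e+00, -1.38598288e-04, -4.60885927e-01]), 'force': array([ 0.02074758, -0.41447481,  0.49623608]), 'moment': array([ 0.06442909, -0.04171822, -0.00267389]), 'width': 0.087674255587436}
side 467.7412597949413 467.7412597949413 249.78162233149385 196.87399918387018 [[ 0.92308659 -0.38458338  0.00260247 -0.45776116]
 [ 0.19282219  0.46865031  0.86208265 -0.23872435]
 [-0.3327623  -0.79527512  0.50676102 -1.6796065 ]
 [ 0.          0.          0.          1.        ]] ['img', 'range_z', 'fx', 'fy', 'cx', 'cy', 'extrinsics']
top 416.56253114798045 416.56253114798045 250.09838166027947 193.7569670764005 [[-0.00944074 -0.99978289 -0.01857522 -0.01430972]
 [ 0.99734508 -0.01075583  0.07202155 -0.48135348]
 [-0.07220571 -0.01784597  0.99723009 -1.83152711]
 [ 0.          0.          0.          1.        ]] ['img', 'range_z', 'fx', 'fy', 'cx', 'cy', 'extrinsics']
```

View pics/side0.png

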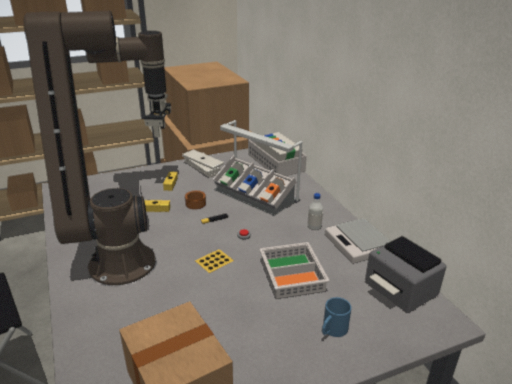

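View pics/top0.png

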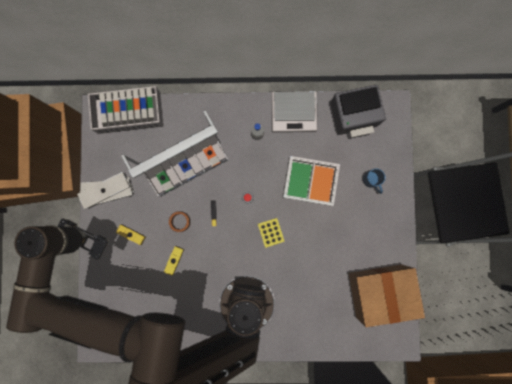

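The side view shows the green carton at (233,174), blue at (252,182) and orange at (271,188), all in the bin. The basket is at (293,268) with its green card farther left, and the button is at (244,234). I'll zoom in and measure.

```bash
cat > h.py <<'E'
import numpy as np,cv2
def load(n,i=0): return dict(np.load(f"{n}{i}.npz"))
def grab(n,i):
    from station import arm
    f=arm.grab_frame(n); cv2.imwrite(f"pics/{n}{i}.png",f["img"][:,:,::-1]); np.savez(f"{n}{i}.npz",**f); return f
def ray(f,u,v):
    E=f["extrinsics"];R=E[:3,:3];t=E[:3,3]
    d=np.array([(u-f["cx"])/f["fx"],-(v-f["cy"])/f["fy"],-1.]); return -R.T@t,R.T@d
def onz(f,u,v,z):
    o,d=ray(f,u,v); return o+d*(z-o[2])/d[2]
def dep(f,u,v):
    o,d=ray(f,u,v); return o+d*float(f["range_z"][int(round(v)),int(round(u))])
def proj(f,p):
    p=f["extrinsics"][:3,:3]@np.asarray(p)+f["extrinsics"][:3,3]
    return f["cx"]+f["fx"]*p[0]/-p[2], f["cy"]+f["fy"]*p[1]/p[2]
def tri(fs,uv):
    A=np.zeros((3,3));b=np.zeros(3);L=[]
    for f,(u,v) in zip(fs,uv):
        o,d=ray(f,u,v);d/=np.linalg.norm(d);P=np.eye(3)-np.outer(d,d);A+=P;b+=P@o;L.append((P,o))
    x=np.linalg.solve(A,b); return x,[np.linalg.norm(P@(x-o)) for P,o in L]
def crop(f,x0,y0,x1,y1,s,name): cv2.imwrite(name,cv2.resize(f["img"][y0:y1,x0:x1,::-1],None,fx=s,fy=s,interpolation=cv2.INTER_CUBIC))
def masks(f):
    h=cv2.cvtColor(f["img"],cv2.COLOR_RGB2HSV);H,S,V=cv2.split(h)
    return dict(green=(H>50)&(H<80)&(S>120),orange=(H>3)&(H<15)&(S>150)&(V>110),blue=(H>105)&(H<130)&(S>130),red=((H<4)|(H>174))&(S>150)&(V>90))
def blobs(m,amin=12):
    n,l,s,c=cv2.connectedComponentsWithStats(m.astype(np.uint8))
    return [(s[i,4],c[i].round(1).tolist(),s[i,:4].tolist()) for i in range(1,n) if s[i,4]>=amin]
E
python3 - <<'E'
from h import *
s=load("side");t=load("top")
crop(s,205,115,325,215,6,"pics/sc0.png");crop(t,110,105,240,205,6,"pics/tc0.png")
crop(s,230,215,340,300,6,"pics/sb0.png")
for n,f in(("s",s),("t",t)):
    for k,m in masks(f).items(): print(n,k,blobs(m))
E
```

```text
s green [(np.int32(27), [290.4, 154.4], [287, 151, 7, 7]), (np.int32(58), [232.9, 173.4], [227, 169, 11, 10]), (np.int32(234), [287.5, 260.5], [269, 256, 38, 10])]
s orange [(np.int32(86), [272.8, 189.0], [266, 184, 13, 12]), (np.int32(320), [295.7, 278.3], [276, 272, 41, 13]), (np.int32(1074), [171.1, 345.1], [132, 324, 81, 44])]
s blue [(np.int32(84), [250.8, 180.6], [244, 175, 13, 13]), (np.int32(18), [316.8, 195.5], [315, 194, 5, 4])]
s red [(np.int32(36), [243.5, 232.0], [240, 230, 8, 5])]
t green [(np.int32(42), [149.0, 102.3], [147, 98, 5, 9]), (np.int32(32), [129.3, 104.3], [128, 100, 4, 9]), (np.int32(31), [109.4, 106.8], [108, 103, 4, 9])]
t orange [(np.int32(53), [135.8, 103.4], [133, 99, 6, 10]), (np.int32(48), [115.9, 105.7], [114, 101, 5, 10]), (np.int32(59), [209.1, 152.0], [204, 147, 11, 11]), (np.int32(574), [321.6, 183.2], [311, 167, 22, 34]), (np.int32(541), [390.4, 297.5], [381, 273, 20, 50])]
t blue [(np.int32(48), [142.9, 102.7], [141, 98, 5, 10]), (np.int32(40), [122.8, 105.2], [121, 101, 5, 9]), (np.int32(41), [103.0, 107.3], [101, 103, 5, 10]), (np.int32(17), [257.0, 126.4], [255, 124, 5, 5]), (np.int32(46), [184.9, 165.1], [180, 160, 11, 11])]
t red [(np.int32(33), [247.2, 197.2], [244, 194, 7, 7])]
```

```bash
sleep 0
```

```text
(no output)
```

View pics/sc0.png

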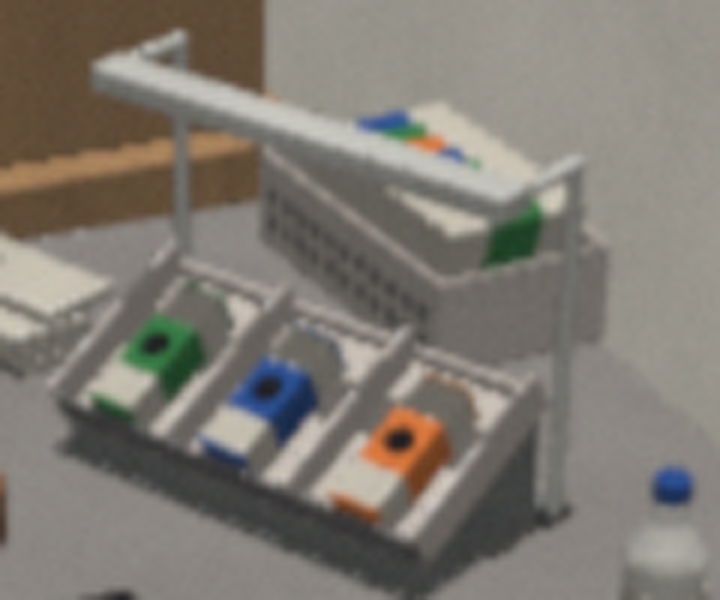

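View pics/tc0.png

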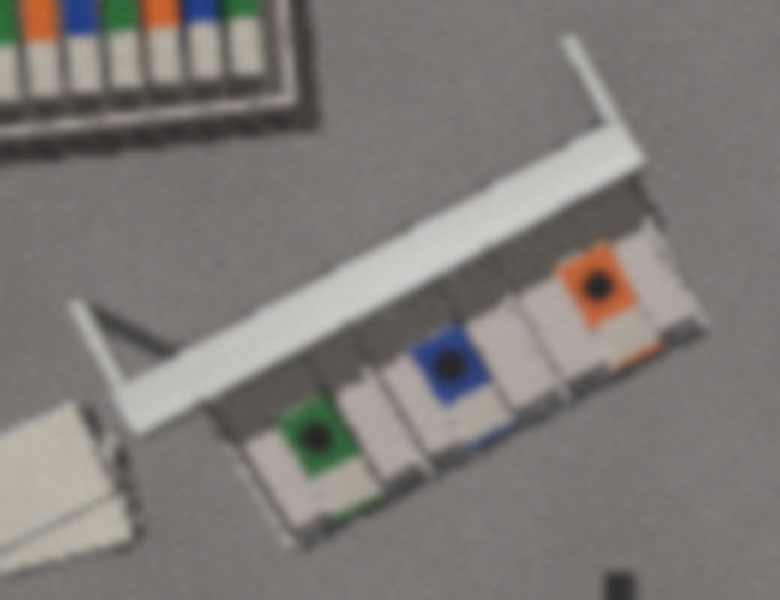

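View pics/sb0.png

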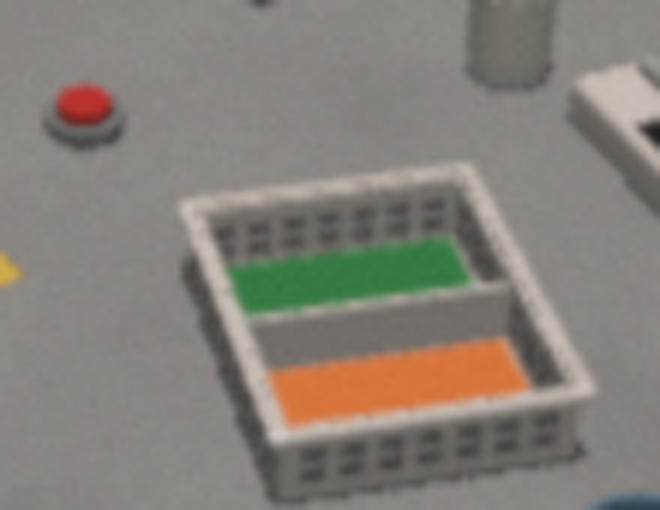

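The crops show black labels in the top view at about (162,177), (185,165) and (209,152). The lamp edge lies just behind them. Next I'll measure both views.

```bash
cat > m1.py <<'E'
from h import *
s=load("side");t=load("top")
def dot(f,x,y,r=5):
    g=f["img"].max(2).astype(float); p=g[y-r:y+r+1,x-r:x+r+1]; w=np.clip(75-p,0,None)
    Y,X=np.mgrid[y-r:y+r+1,x-r:x+r+1]
    w*=((X-x)**2+(Y-y)**2<=9); return (w*X).sum()/w.sum(),(w*Y).sum()/w.sum()
P={}
for k,a,b in(("green",(231,172),(162,177)),("blue",(250,180),(185,165)),("orange",(271,188),(209,152))):
    u=dot(s,*a);v=dot(t,*b);x,e=tri((s,t),(u,v));P[k]=x
    print(k,np.round(u,1),np.round(v,1),x.round(4),np.round(e,4),"depth",dep(s,*u).round(3),dep(t,*v).round(3))
d=P["green"]-P["orange"];print("yaxis",d,np.linalg.norm(d[:2]),"rack yaw",np.arctan2(-d[0],d[1]))
# cards: corner quads
for n,f in(("s",s),("t",t)):
    H,S,V=cv2.split(cv2.cvtColor(f["img"],cv2.COLOR_RGB2HSV))
    for k,m in(("green",(H>45)&(H<85)&(S>100)),("orange",(H>3)&(H<18)&(S>130))):
        for bl in blobs(m,100):
            x,y=bl[1]
            if 260<x<350 and 150<y<300:
                l=cv2.connectedComponents(m.astype(np.uint8))[1];mm=(l==l[int(y),int(x)]).astype(np.uint8)
                c=max(cv2.findContours(mm,0,2)[0],key=cv2.contourArea)
                r=cv2.minAreaRect(c);bx=cv2.boxPoints(r)
                print(n,k,bl,r);
                for q in bx: print("   ",onz(f,*q,0.007).round(4))
                print("  c@z",onz(f,*bl[1],0.007).round(4),"depth",dep(f,*bl[1]).round(4))
x,e=tri((s,t),((243.5,232.0),(247.2,197.2)));print("button",x,e,dep(s,243.5,232),dep(t,247.2,197.2))
E
python3 m1.py
python3 - <<'E'
from h import *
t=load("top");crop(t,270,145,360,215,8,"pics/tb0.png")
E
```

```text
green [230.5 171.9] [162.3 177.5] [0.55   0.3556 0.0907] [0.0001 0.0001] depth [0.55  0.354 0.092] [0.549 0.353 0.1  ]
blue [249.1 179.3] [184.5 165.5] [0.6007 0.26   0.0903] [0.0002 0.0002] depth [0.599 0.256 0.093] [0.601 0.261 0.087]
orange [271.2 187.9] [209.2 152.3] [0.6571 0.1537 0.0904] [0.0005 0.0005] depth [0.65  0.139 0.1  ] [0.659 0.155 0.077]
yaxis [-0.10702197  0.20186984  0.0002831 ] 0.2284844328065874 rack yaw 0.4874782954702434
s green (np.int32(264), [287.6, 260.5], [269, 255, 39, 12]) ((287.9214172363281, 260.41046142578125), (7.401167392730713, 37.666656494140625), 82.40535736083984)
    [ 0.4923 -0.1871  0.007 ]
    [ 0.6312 -0.2127  0.007 ]
    [ 0.6138 -0.252   0.007 ]
    [ 0.4781 -0.2264  0.007 ]
  c@z [ 0.552  -0.2197  0.007 ] depth [ 0.5544 -0.2152  0.003 ]
s orange (np.int32(112), [272.8, 188.9], [266, 183, 14, 14]) ((255.5, 191.5), (383.0, 511.0), 90.0)
    [-6.6200e-01  7.2663e+00  7.0000e-03]
    [6.7679 4.339  0.007 ]
    [ 0.8657 -0.9117  0.007 ]
    [-0.3829 -0.3945  0.007 ]
  c@z [0.7248 0.276  0.007 ] depth [0.6585 0.1398 0.0925]
s orange (np.int32(
[... 514 characters left out ...]
 [ 0.6194 -0.2127  0.007 ]
    [ 0.6054 -0.2899  0.007 ]
    [ 0.4669 -0.2643  0.007 ]
  c@z [ 0.5429 -0.2388  0.007 ] depth [ 5.437e-01 -2.395e-01 -1.000e-04]
t orange (np.int32(625), [321.7, 183.4], [310, 166, 24, 35]) ((321.72308349609375, 183.35569763183594), (19.314340591430664, 32.46704864501953), 9.090275764465332)
    [ 0.4608 -0.2836  0.007 ]
    [ 0.6041 -0.3093  0.007 ]
    [ 0.5894 -0.3939  0.007 ]
    [ 0.4463 -0.3678  0.007 ]
  c@z [ 0.5248 -0.3386  0.007 ] depth [ 0.5249 -0.3388  0.0055]
button [ 0.46634361 -0.00629901  0.0173765 ] [np.float64(0.0003636185314452414), np.float64(0.00036361853144514046)] [ 0.46043533 -0.0220577   0.02907349] [ 0.46572845 -0.00628273  0.02161669]
```

View pics/tb0.png

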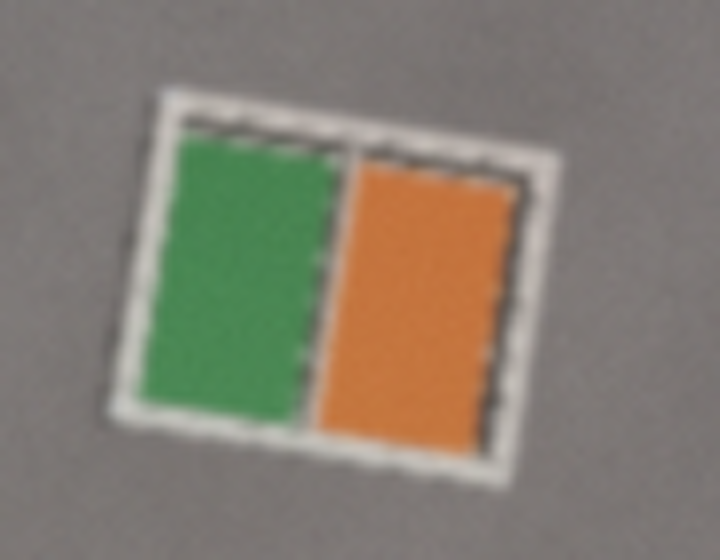

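The top view shows the basket with green on the left at (299,180) and orange on the right at (322,183). I'll triangulate the basket rim corners, the lamp edge and the button.

```bash
cat > m2.py <<'E'
from h import *
s=load("side");t=load("top")
c=lambda p,o,k:((p[0]+.5)/k-.5+o[0],(p[1]+.5)/k-.5+o[1])
sc=[(181,205),(468,164),(596,388),(276,440)]; tc=[(164,87),(562,152),(507,492),(107,418)]
# side: TL= near -x,+y ; TR=+x,+y ; BR=+x,-y; BL=-x,-y   top: TL=+x+y, TR=+x-y, BR=-x-y, BL=-x+y
order=[3,0,1,2]; Q=[]
for i in range(4):
    u=c(sc[i],(230,215),6);v=c(tc[order[i]],(270,145),8);x,e=tri((s,t),(u,v));Q.append(x);print("rim",x.round(4),np.round(e,4),onz(t,*v,.048).round(4))
Q=np.array(Q);print("centre",Q.mean(0));dx=Q[1]+Q[2]-Q[0]-Q[3];print("yaw",np.arctan2(dx[1],dx[0]),"size",np.linalg.norm(dx)/2,np.linalg.norm(Q[0]+Q[1]-Q[2]-Q[3])/2)
# divider ends on top view for check; lamp front lower-edge ends
L=[((93,83),(137,432)),((508,207),(643,162))]
for a,b in L:
    u=c(a,(205,115),6);v=c(b,(110,105),6);x,e=tri((s,t),(u,v));print("lamp",x.round(4),np.round(e,4))
E
python3 m2.py
```

```text
rim [ 0.4653 -0.1632  0.0451] [0.0012 0.0012] [ 0.4641 -0.1626  0.048 ]
rim [ 0.6446 -0.1962  0.0481] [0.001 0.001] [ 0.6455 -0.1966  0.048 ]
rim [ 0.6053 -0.4115  0.0535] [0.001 0.001] [ 0.607 -0.413  0.048]
rim [ 0.424  -0.3792  0.0508] [0.0028 0.0028] [ 0.4216 -0.3787  0.048 ]
centre [ 0.53479641 -0.28752384  0.04936977]
yaw -0.1787793086619205 size 0.1831803254972146 0.2194567034007598
lamp [0.5331 0.4292 0.274 ] [0.0007 0.0007]
lamp [0.7046 0.1014 0.2833] [0.0018 0.0018]
```

Bin yaw is about 0.485, basket yaw about -0.179, and its centre is (0.535, -0.2875). The label height (0.0905) and the bin geometry agree with the text. I'll write a small calculator that works out how far to go.

```bash
cat > go.py <<'E'
import sys,numpy as np
from scipy.spatial.transform import Rotation as Ro
from station import arm
def R(yaw,tilt): return Ro.from_euler('z',yaw)*Ro.from_euler('y',-tilt)*Ro.from_euler('x',np.pi)
YR=.485;T=np.radians(25); n=np.array([-np.sin(T)*np.cos(YR),-np.sin(T)*np.sin(YR),np.cos(T)])
LG=np.array([.5500,.3556,.0905]);LO=np.array([.6571,.1537,.0905])
def calc(p,yaw,tilt):
    s=arm.get_state();r0=Ro.from_euler('xyz',s["ee_rot"]);rt=R(yaw,tilt)
    sh=r0.inv().apply(np.array(p)-s["eef_pos"])/.3; rv=(r0.inv()*rt).as_rotvec()/np.radians(60)
    print("t %.2f pos %s rpy %s width %.4f F %s"%(s["t"],s["eef_pos"].round(4),s["ee_rot"].round(4),s["width"],s["force"].round(1)))
    print("  target",np.round(p,4),"row",sh.round(3),rv.round(3))
E
python3 - <<'E'
from go import *
calc([.36,.40,.26],YR,0)
calc([.36,.40,.26],YR,T)
calc(LG+.12*n,YR,T)
E
```

```text
t 0.10 pos [0.3    0.6042 0.2257] rpy [ 3.1401e+00 -2.0000e-04 -4.6090e-01] width 0.0875 F [-0.1  0.   0.6]
  target [0.36 0.4  0.26] row [ 0.482  0.521 -0.113] [ 0.001  0.001 -0.903]
t 0.10 pos [0.3    0.6042 0.2257] rpy [ 3.1401e+00 -2.0000e-04 -4.6090e-01] width 0.0875 F [-0.1  0.   0.6]
  target [0.36 0.4  0.26] row [ 0.482  0.521 -0.113] [ 0.198  0.385 -0.888]
t 0.10 pos [0.3    0.6042 0.2257] rpy [ 3.1401e+00 -2.0000e-04 -4.6090e-01] width 0.0875 F [-0.1  0.   0.6]
  target [0.5051 0.332  0.1993] row [1.016 0.509 0.089] [ 0.198  0.385 -0.888]
```

```bash
python3 -m inch '0.386 0.482 0.521 -0.113 0.2 0.385 -0.888; 0.386 0.482 0.521 -0.113 0.2 0.385 -0.888; 0.386 0.482 0.521 -0.113 0.2 0.385 -0.888; 0.386 0.482 0.521 -0.113 0.2 0.385 -0.888; 0.386 0.482 0.521 -0.113 0.2 0.385 -0.888; 0.386 0.482 0.521 -0.113 0.2 0.385 -0.888; 0.386 0.482 0.521 -0.113 0.2 0.385 -0.888; 0.386 0.482 0.521 -0.113 0.2 0.385 -0.888; 0.386 0.482 0.521 -0.113 0.2 0.385 -0.888; 0.386 0.482 0.521 -0.113 0.2 0.385 -0.888' 20
python3 - <<'E'
from go import *
calc(LG+.12*n,YR,T)
E
```

```text
t: 1.1
eef_pos: [0.3603, 0.401, 0.2609]
ee_rot: [-3.137, -0.437, 0.481]
force: [-0.4, 0.2, 0.4]
width: 0.0538
t 1.10 pos [0.3603 0.401  0.2609] rpy [-3.1375 -0.4373  0.4813] width 0.0538 F [-0.4  0.2  0.4]
  target [0.5051 0.332  0.1993] row [0.204 0.429 0.32 ] [-0.002 -0.001 -0.003]
```

```bash
python3 -m inch '0.386 0.204 0.429 0.32 0 0 0; 0.386 0.204 0.429 0.32 0 0 0; 0.386 0.204 0.429 0.32 0 0 0; 0.386 0.204 0.429 0.32 0 0 0; 0.386 0.204 0.429 0.32 0 0 0; 0.386 0.204 0.429 0.32 0 0 0'
python3 - <<'E'
from go import *
from h import *
f=grab("side",1);crop(f,190,100,320,210,6,"pics/sc1.png")
f=grab("top",1);crop(f,100,95,230,205,6,"pics/tc1.png")
calc(LG+.02*n,YR,T)
calc(LG-.03*n,YR,T)
E
```

```text
t: 1.7
eef_pos: [0.5061, 0.3314, 0.1985]
ee_rot: [-3.139, -0.436, 0.481]
force: [0.5, 1.0, 1.1]
width: 0.0537
t 1.80 pos [0.5052 0.3322 0.1994] rpy [-3.1384 -0.4379  0.4837] width 0.0539 F [ 0.4  0.7 -0.5]
  target [0.5425 0.3517 0.1086] row [-0.001  0.001  0.333] [-0.003 -0.001 -0.001]
t 1.80 pos [0.5052 0.3322 0.1994] rpy [-3.1384 -0.4379  0.4837] width 0.0539 F [ 0.4  0.7 -0.5]
  target [0.5612 0.3615 0.0633] row [-0.002  0.002  0.5  ] [-0.003 -0.001 -0.001]
```

View pics/sc1.png

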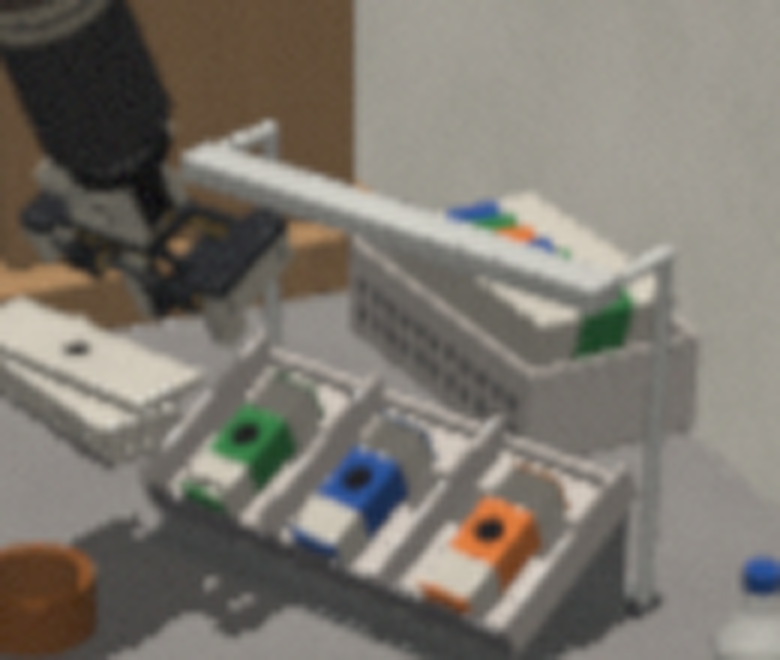

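View pics/tc1.png

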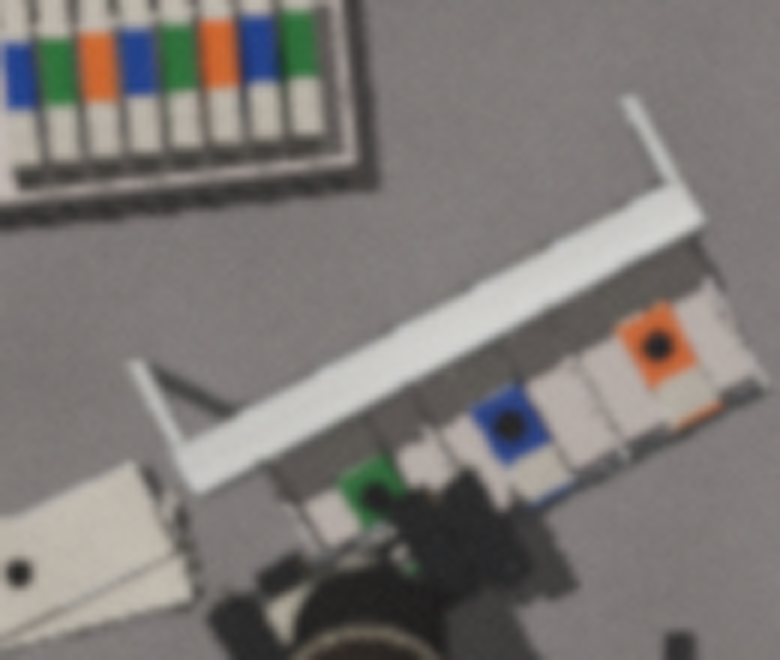

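The gripper is square to the green carton and clear of the lamp. I'll descend along the carton's normal.

```bash
python3 -m inch '0.386 0 0.002 0.1 0 0 0; 0.386 0 0.002 0.2 0 0 0; 0.386 0 0.002 0.28 0 0 0; 0.386 0 0.002 0.33 0 0 0; 0.386 0 0.002 0.37 0 0 0; 0.386 0 0.002 0.41 0 0 0; 0.386 0 0.002 0.44 0 0 0; 0.386 0 0.002 0.47 0 0 0; 0.386 0 0.002 0.47 0 0 0; 0.386 0 0.002 0.47 0 0 0'
python3 - <<'E'
from go import *
from h import *
f=grab("side",2);crop(f,190,100,320,210,6,"pics/sc2.png")
calc(LG-.03*n,YR,T)
E
```

```text
t: 2.8
eef_pos: [0.5598, 0.3629, 0.0848]
ee_rot: [3.139, -0.414, 0.488]
force: [-0.4, -0.5, 0.6]
width: 0.0537
t 2.85 pos [0.5597 0.3628 0.085 ] rpy [ 3.1397 -0.4147  0.4878] width 0.0541 F [-0.4 -0.1 -0.1]
  target [0.5612 0.3615 0.0633] row [-0.027  0.006  0.067] [0.001 0.021 0.002]
```

View pics/sc2.png

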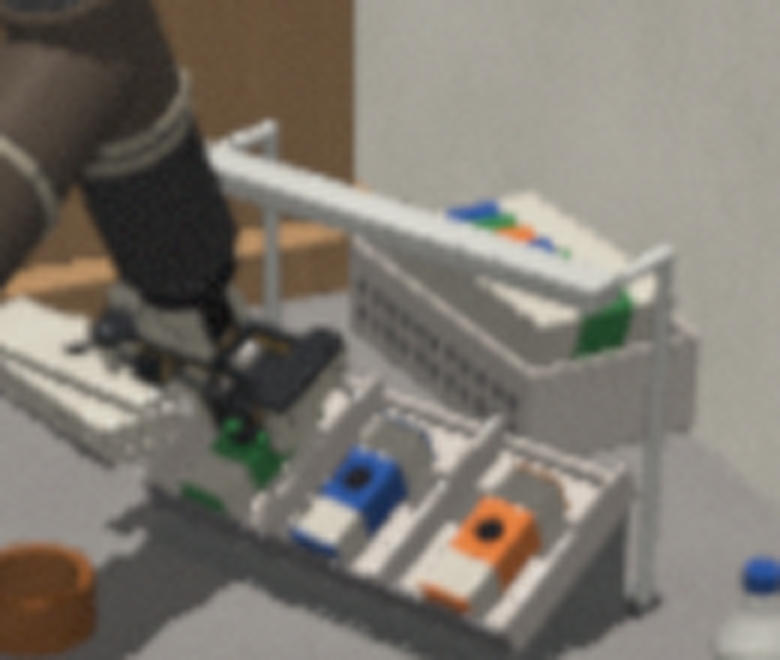

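The fingers straddle the carton, but the arm stopped about 15 mm short with no contact force. I'll check the joints against their limits.

```bash
python3 -c "
from station import arm
s=arm.get_state();print(s['q'].round(3),s['joint_efforts'].round(1))"
```

```text
[ 0.567  0.261 -0.9    1.667 -0.034 -0.168] [ -0.2 -41.3  20.7  -0.3  -0.2  -0. ]
```

The arm ran into the wrist singularity: q5 is about 0 and q4 is at its limit, so the full 25° tilt can't go lower here. I'll back off and grasp at 18° tilt instead, which still clears the lamp by about 6 cm from the tool axis. At placing I'll lean the tool 7° the other way.

```bash
python3 -m inch '0.386 0 0 -0.1 0 0 0; 0.386 0 0 -0.2 0 0 0; 0.386 0 0 -0.3 0 0 0; 0.386 0 0 -0.3 0 0 0'
python3 - <<'E'
from go import *
print(arm.get_state()['q'].round(3))
z=R(YR,np.radians(18)).as_matrix()[:,2]
calc(LG-.029*n-.1*z,YR,np.radians(18))
E
```

```text
t: 3.25
eef_pos: [0.5829, 0.3464, 0.1579]
ee_rot: [3.101, -0.464, 0.481]
force: [2.6, -0.6, 1.2]
width: 0.0538
[ 0.855  0.184 -0.755  0.777 -0.291  0.474]
t 3.25 pos [0.5829 0.3464 0.1579] rpy [ 3.1009 -0.4635  0.4807] width 0.0538 F [ 2.6 -0.6  1.2]
  target [0.5335 0.3469 0.1593] row [-0.128 -0.075 -0.072] [ 0.04  -0.143 -0.007]
```

```bash
python3 -m inch '0.386 0 0 0 0 0 0; 0.386 0 0 0 0 0 0'
python3 - <<'E'
from go import *
from h import *
print(arm.get_state()['q'].round(3))
z=R(YR,np.radians(18)).as_matrix()[:,2]
calc(LG-.029*n-.1*z,YR,np.radians(18))
f=grab("side",3);crop(f,190,100,320,210,6,"pics/sc3.png")
E
```

```text
t: 3.45
eef_pos: [0.5834, 0.3477, 0.1582]
ee_rot: [3.1, -0.466, 0.483]
force: [0.2, 0.7, 0.4]
width: 0.0535
[ 0.853  0.184 -0.758  0.792 -0.287  0.464]
t 3.45 pos [0.5834 0.3477 0.1582] rpy [ 3.0999 -0.4661  0.483 ] width 0.0535 F [0.2 0.7 0.4]
  target [0.5335 0.3469 0.1593] row [-0.131 -0.072 -0.073] [ 0.04  -0.145 -0.005]
```

View pics/sc3.png

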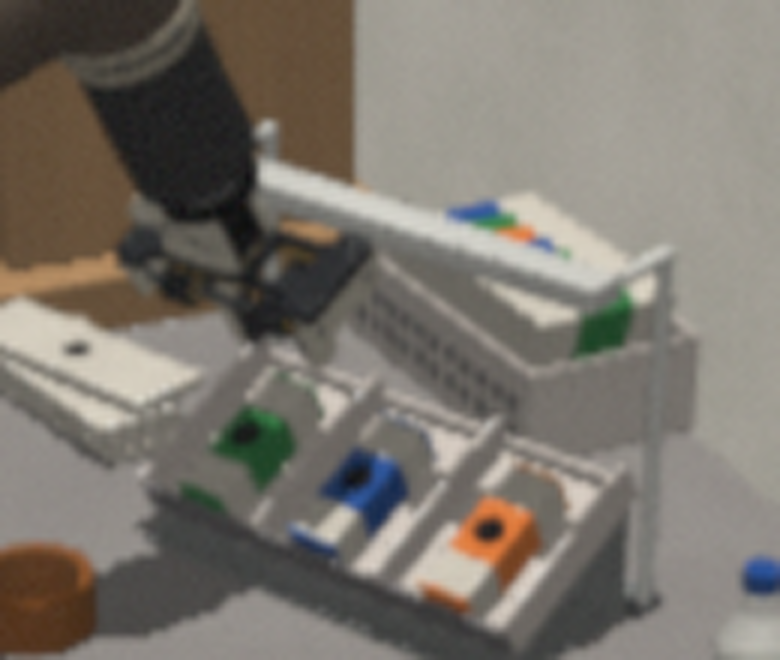

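The arm is clear but stuck in a poor local branch (q1 0.85, q4 0.79). I'll retreat towards the robot with less tilt to unwind the wrist.

Run:
```python
from go import *
calc([.46,.31,.20],YR,np.radians(8))
```

```text
t 3.50 pos [0.5837 0.347  0.1576] rpy [ 3.0992 -0.4653  0.4829] width 0.0536 F [ 0.2 -0.9  0.5]
  target [0.46 0.31 0.2 ] row [-0.314 -0.069 -0.319] [ 0.041 -0.311 -0.008]
```

```bash
python3 -m inch '0.386 -0.15 -0.035 -0.15 0.01 -0.05 0; 0.386 -0.314 -0.069 -0.319 0.04 -0.2 0; 0.386 -0.314 -0.069 -0.319 0.04 -0.311 -0.008; 0.386 -0.314 -0.069 -0.319 0.04 -0.311 -0.008; 0.386 -0.314 -0.069 -0.319 0.04 -0.311 -0.008; 0.386 -0.314 -0.069 -0.319 0.04 -0.311 -0.008; 0.386 -0.314 -0.069 -0.319 0.04 -0.311 -0.008; 0.386 -0.314 -0.069 -0.319 0.04 -0.311 -0.008'
python3 - <<'E'
from go import *
print(arm.get_state()['q'].round(3))
z=R(YR,np.radians(18)).as_matrix()[:,2]
calc(LG-.029*n-.1*z,YR,np.radians(18))
E
```

```text
t: 4.3
eef_pos: [0.4608, 0.3078, 0.1983]
ee_rot: [3.14, -0.137, 0.48]
force: [0.0, -0.1, 0.3]
width: 0.0534
[ 0.991  0.099 -0.443  0.087 -0.912  1.01 ]
t 4.30 pos [0.4608 0.3078 0.1983] rpy [ 3.1399 -0.1374  0.4799] width 0.0534 F [ 0.  -0.1  0.3]
  target [0.5335 0.3469 0.1593] row [ 0.255 -0.004  0.166] [ 0.003  0.169 -0.005]
```

```bash
python3 -m inch '0.386 0.255 -0.004 0.166 0 0.169 -0.005; 0.386 0.255 -0.004 0.166 0 0.169 -0.005; 0.386 0.255 -0.004 0.166 0 0.169 -0.005; 0.386 0.255 -0.004 0.166 0 0.169 -0.005; 0.386 0.255 -0.004 0.166 0 0.169 -0.005'
python3 - <<'E'
from go import *
print(arm.get_state()['q'].round(3))
z=R(YR,np.radians(18)).as_matrix()[:,2]
calc(LG-.029*n-.06*z,YR,np.radians(18))
calc(LG-.029*n,YR,np.radians(18))
E
```

```text
t: 4.8
eef_pos: [0.533, 0.3481, 0.1609]
ee_rot: [3.141, -0.315, 0.486]
force: [-0.1, 1.1, 0.1]
width: 0.0539
[ 0.964  0.178 -0.549  0.265 -0.579  0.89 ]
t 4.80 pos [0.533  0.3481 0.1609] rpy [ 3.1406 -0.3147  0.4858] width 0.0539 F [-0.1  1.1  0.1]
  target [0.5444 0.3527 0.1213] row [-0.002  0.004  0.138] [ 0.001 -0.001  0.001]
t 4.80 pos [0.533  0.3481 0.1609] rpy [ 3.1406 -0.3147  0.4858] width 0.0539 F [-0.1  1.1  0.1]
  target [0.5608 0.3613 0.0642] row [-0.002  0.004  0.338] [ 0.001 -0.001  0.001]
```

```bash
python3 -m inch '0.386 0 0.004 0.07 0 0 0; 0.386 0 0.004 0.13 0 0 0; 0.386 0 0.004 0.18 0 0 0; 0.386 0 0.004 0.22 0 0 0; 0.386 0 0.004 0.25 0 0 0; 0.386 0 0.004 0.28 0 0 0; 0.386 0 0.004 0.28 0 0 0'
python3 - <<'E'
from go import *
print(arm.get_state()['q'].round(3))
from h import *
f=grab("side",4);crop(f,190,100,320,210,6,"pics/sc4.png")
f=grab("top",4);crop(f,100,95,230,205,6,"pics/tc4.png")
calc(LG-.029*n,YR,np.radians(18))
E
```

```text
t: 5.5
eef_pos: [0.5565, 0.3591, 0.0799]
ee_rot: [3.14, -0.314, 0.486]
force: [-0.7, -0.4, 0.4]
width: 0.0541
[ 0.926  0.312 -0.623  0.371 -0.374  0.802]
t 5.60 pos [0.5567 0.3594 0.081 ] rpy [ 3.1408 -0.3149  0.486 ] width 0.0542 F [ 0.4  0.4 -0.5]
  target [0.5608 0.3613 0.0642] row [-0.003  0.001  0.058] [ 0.    -0.001  0.001]
```

View pics/sc4.png

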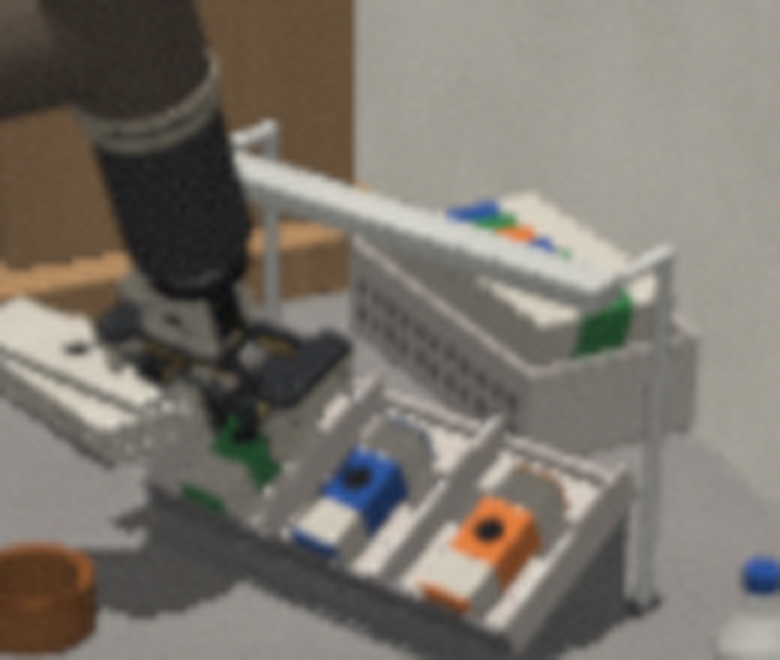

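View pics/tc4.png

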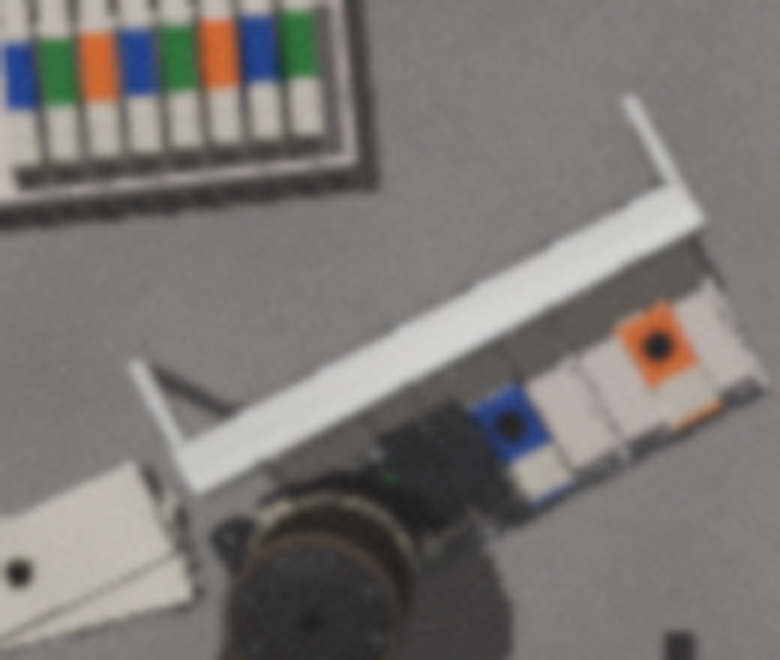

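The fingers straddle the green carton, the wrist clears the lamp bar, and nothing has moved. I'll go down the last 16 mm and close.

```bash
python3 -m inch '0.386 0 0 0.02 0 0 0; 0.386 0 0 0.04 0 0 0; 0.386 0 0 0.055 0 0 0; 0.386 0 0 0.055 0 0 0; 0.5 0 0 0.055 0 0 0; 0.6 0 0 0.055 0 0 0; 0.8 0 0 0.055 0 0 0; 0.8 0 0 0.055 0 0 0; 0.8 0 0 0.055 0 0 0; 0.8 0 0 0.055 0 0 0' 30
python3 - <<'E'
from go import *
calc(LG-.029*n,YR,np.radians(18))
E
```

```text
t: 6.6
eef_pos: [0.5611, 0.3618, 0.0653]
ee_rot: [3.141, -0.315, 0.486]
force: [-0.7, -0.4, 0.9]
width: 0.0397
t 6.60 pos [0.5611 0.3618 0.0653] rpy [ 3.1409 -0.3149  0.4859] width 0.0397 F [-0.7 -0.4  0.9]
  target [0.5608 0.3613 0.0642] row [-0.003  0.001  0.003] [ 0.    -0.001  0.001]
```

Width is 39.7 mm, so the carton is held. I'll lift along the slope normal.

```bash
python3 -m inch '0.8 -0.004 0 -0.03 0 0 0; 0.8 -0.01 0 -0.08 0 0 0; 0.8 -0.02 0 -0.16 0 0 0; 0.8 -0.032 0 -0.26 0 0 0; 0.8 -0.044 0 -0.36 0 0 0; 0.8 -0.044 0 -0.36 0 0 0; 0.8 -0.044 0 -0.36 0 0 0'
python3 - <<'E'
from go import *
print(arm.get_state()['q'].round(3))
from h import *
f=grab("side",5);crop(f,170,90,320,210,5,"pics/sc5.png")
calc([.44,.20,.26],0.2,0)
E
```

```text
t: 7.3
eef_pos: [0.5201, 0.3407, 0.1649]
ee_rot: [-3.141, -0.317, 0.486]
force: [0.0, -0.0, -1.7]
width: 0.0399
[ 0.976  0.148 -0.578  0.269 -0.58   0.874]
t 7.35 pos [0.52   0.3402 0.1637] rpy [ 3.1414 -0.3148  0.4859] width 0.0401 F [ 0.3 -0.7 -2. ]
  target [0.44 0.2  0.26] row [-0.332  0.289 -0.446] [-0.043 -0.299  0.271]
```

View pics/sc5.png

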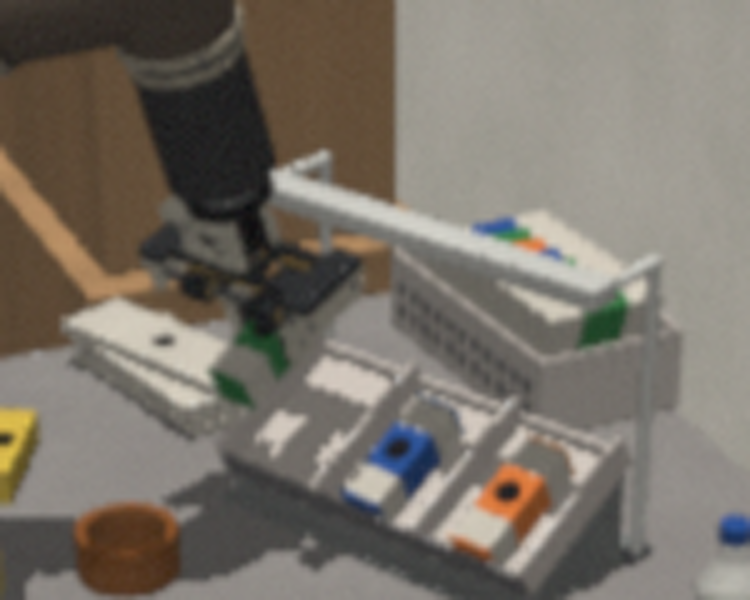

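The carton is held and clear. Next I'll move to a waypoint between bin and basket, on the robot's side.

```bash
python3 -m inch '0.8 -0.15 0.05 -0.12 0 -0.05 0; 0.8 -0.332 0.289 -0.446 -0.043 -0.299 0.271; 0.8 -0.332 0.289 -0.446 -0.043 -0.299 0.271; 0.8 -0.332 0.289 -0.446 -0.043 -0.299 0.271; 0.8 -0.332 0.289 -0.446 -0.043 -0.299 0.271; 0.8 -0.332 0.289 -0.446 -0.043 -0.299 0.271; 0.8 -0.332 0.289 -0.446 -0.043 -0.299 0.271; 0.8 -0.332 0.289 -0.446 -0.043 -0.299 0.271'
python3 - <<'E'
from go import *
print(arm.get_state()['q'].round(3))
calc([.47,-.03,.24],-.05,-np.radians(3))
E
```

```text
t: 8.15
eef_pos: [0.44, 0.2003, 0.2587]
ee_rot: [3.14, 0.002, 0.201]
force: [-0.5, 0.2, -1.5]
width: 0.04
[ 0.835  0.018 -0.342  0.    -1.213  0.936]
t 8.15 pos [0.44   0.2003 0.2587] rpy [3.1396e+00 2.1000e-03 2.0060e-01] width 0.0400 F [-0.5  0.2 -1.5]
  target [ 0.47 -0.03  0.24] row [-0.055  0.772  0.064] [ 0.008 -0.048  0.239]
```

```bash
cat >> go.py <<'E'
YB=-.179
CG=np.array([.5437,-.2383,.007]);CO=np.array([.5259,-.3367,.007])
def place(L,tcp,rpy,card,h):
    """TCP & tilt so that a carton grasped with TCP at tcp (label at L on slope) has its underside h above card, level"""
    rc=Ro.from_matrix(np.c_[[np.cos(T)*np.cos(YR),np.cos(T)*np.sin(YR),np.sin(T)],[-np.sin(YR),np.cos(YR),0],n])
    off=rc.inv().apply(np.array(tcp)-(L-.034*n)); 
    rt=Ro.from_euler('z',YB)*rc.inv()*Ro.from_euler('xyz',rpy); e=rt.as_euler('xyz')
    off[1]=0  # closing centres it on the fingers
    p=card+[0,0,h]+Ro.from_euler('z',YB).apply(off)
    return p,e,off
GG=([.5611,.3618,.0653],[3.141,-.315,.486])
E
python3 - <<'E'
from go import *
p,e,o=place(LG,*GG,CG,.10); print(p,e,o)
calc(p,YB,-e[1])
E
python3 -m inch '0.8 -0.055 0.772 0.064 0.008 -0.048 0.239; 0.8 -0.055 0.772 0.064 0.008 -0.048 0.239; 0.8 -0.055 0.772 0.064 0.008 -0.048 0.239; 0.8 -0.055 0.772 0.064 0.008 -0.048 0.239; 0.8 -0.055 0.772 0.064 0.008 -0.048 0.239; 0.8 -0.055 0.772 0.064 0.008 -0.048 0.239; 0.8 -0.055 0.772 0.064 0.008 -0.048 0.239'
python3 - <<'E'
from go import *
print(arm.get_state()['q'].round(3))
p,e,o=place(LG,*GG,CG,.10)
calc(p,YB,-e[1])
E
```

```text
[ 0.54455565 -0.23845482  0.1127894 ] [ 3.14142575  0.12133211 -0.17804216] [0.00086954 0.         0.0057894 ]
t 8.15 pos [0.44   0.2003 0.2587] rpy [3.1396e+00 2.1000e-03 2.0060e-01] width 0.0400 F [-0.5  0.2 -1.5]
  target [ 0.5446 -0.2385  0.1128] row [0.051 1.502 0.489] [ 0.024 -0.113  0.362]
t: 8.85
eef_pos: [0.47, -0.0305, 0.2402]
ee_rot: [-3.141, 0.052, -0.052]
force: [-0.4, -0.2, -1.6]
width: 0.0398
[ 0.337  0.042 -0.352 -0.022 -1.224  1.19 ]
t 8.85 pos [ 0.47   -0.0305  0.2402] rpy [-3.1408  0.0523 -0.052 ] width 0.0398 F [-0.4 -0.2 -1.6]
  target [ 0.5446 -0.2385  0.1128] row [0.306 0.68  0.409] [ 0.01  -0.066  0.121]
```

```bash
python3 -m inch '0.8 0.306 0.68 0.409 0.01 -0.066 0.121; 0.8 0.306 0.68 0.409 0.01 -0.066 0.121; 0.8 0.306 0.68 0.409 0.01 -0.066 0.121; 0.8 0.306 0.68 0.409 0.01 -0.066 0.121; 0.8 0.306 0.68 0.409 0.01 -0.066 0.121; 0.8 0.306 0.68 0.409 0.01 -0.066 0.121; 0.8 0.306 0.68 0.409 0.01 -0.066 0.121; 0.8 0.306 0.68 0.409 0.01 -0.066 0.121'
python3 - <<'E'
from go import *
from h import *
print(arm.get_state()['q'].round(3))
p,e,o=place(LG,*GG,CG,.01)
calc(p,YB,-e[1])
f=grab("side",6);crop(f,210,190,340,300,6,"pics/sc6.png")
f=grab("top",6);crop(f,250,130,370,230,6,"pics/tc6.png")
E
```

```text
t: 9.65
eef_pos: [0.5457, -0.2366, 0.1139]
ee_rot: [-3.141, 0.12, -0.176]
force: [-0.8, -0.2, -1.0]
width: 0.0398
[-0.089  0.392 -0.213 -0.013 -1.085  1.49 ]
t 9.65 pos [ 0.5457 -0.2366  0.1139] rpy [-3.1406  0.12   -0.1763] width 0.0398 F [-0.8 -0.2 -1. ]
  target [ 0.5446 -0.2385  0.0228] row [0.034 0.007 0.302] [-0.001 -0.001  0.003]
```

View pics/sc6.png

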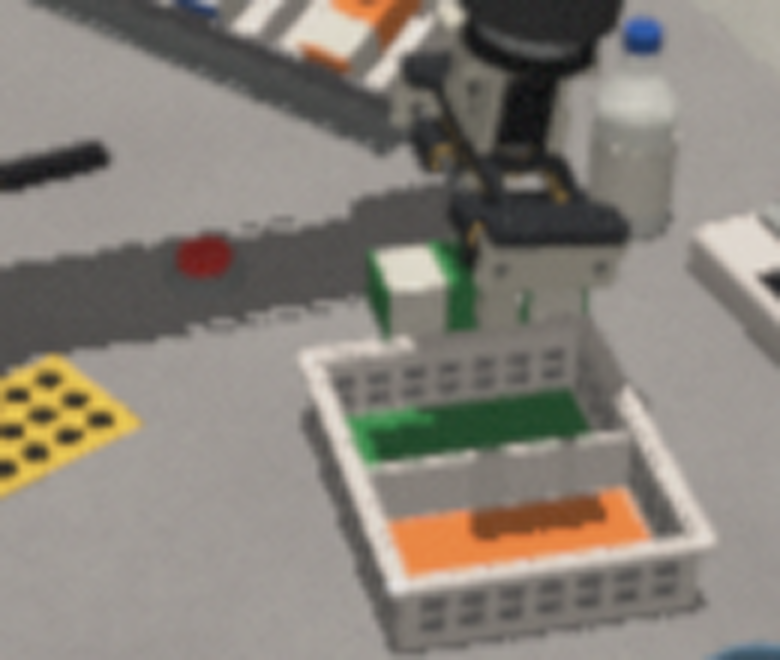

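View pics/tc6.png

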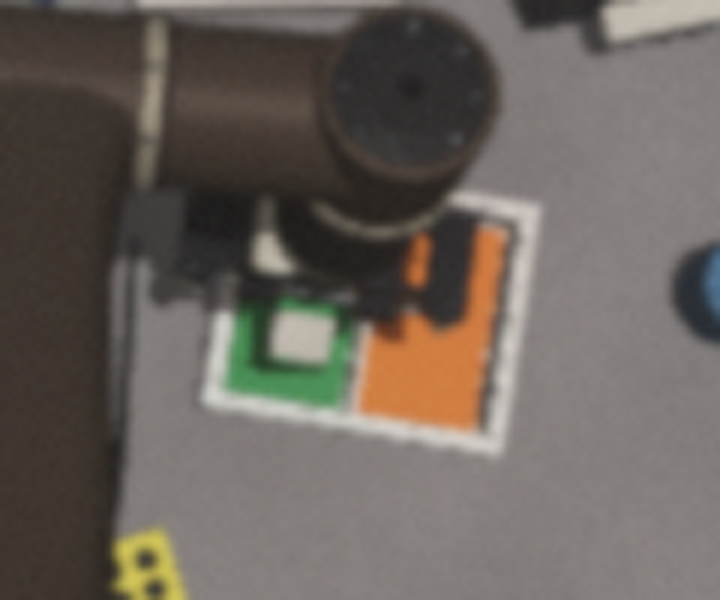

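The carton hangs level above the green card (side view at (275,238); the end in the top view at (300,186)). I'll lower it.

```bash
python3 -m inch '0.8 0.009 0.007 0.06 0 0 0; 0.8 0.016 0.007 0.12 0 0 0; 0.8 0.022 0.007 0.18 0 0 0; 0.8 0.029 0.007 0.24 0 0 0; 0.8 0.034 0.007 0.29 0 0 0; 0.8 0.034 0.007 0.302 0 0 0; 0.8 0.034 0.007 0.302 0 0 0; 0.8 0.034 0.007 0.302 0 0 0'
python3 - <<'E'
from go import *
from h import *
p,e,o=place(LG,*GG,CG,.0)
calc(p,YB,-e[1])
f=grab("side",7);crop(f,210,190,340,300,6,"pics/sc7.png")
E
```

```text
t: 10.55
eef_pos: [0.545, -0.2395, 0.0239]
ee_rot: [-3.141, 0.118, -0.177]
force: [0.2, 0.3, -0.5]
width: 0.0396
t 10.55 pos [ 0.545  -0.2395  0.0239] rpy [-3.1407  0.1182 -0.1768] width 0.0396 F [ 0.2  0.3 -0.5]
  target [ 0.5446 -0.2385  0.0128] row [ 0.002 -0.003  0.037] [-0.001 -0.003  0.002]
```

View pics/sc7.png

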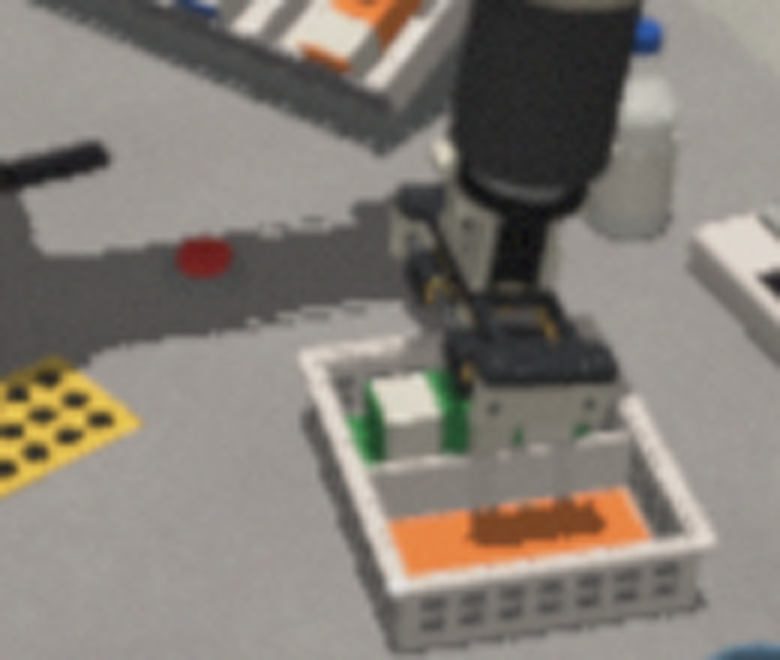

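```bash
python3 -m inch '0.8 0 0 0.01 0 0 0; 0.8 0 0 0.018 0 0 0; 0.8 0 0 0.025 0 0 0; 0.8 0 0 0.032 0 0 0; 0.8 0 0 0.035 0 0 0; 0.8 0 0 0.035 0 0 0; 0.8 0 0 0.035 0 0 0'
```

```text
t: 11.3
eef_pos: [0.5431, -0.2397, 0.0136]
ee_rot: [-3.141, 0.12, -0.177]
force: [-1.7, 2.0, 12.2]
width: 0.0396
```

It's resting on the card with 12 N of contact. I'll open the fingers just a little and retreat.

```bash
python3 -m inch '0.8 0 0 -0.004 0 0 0; 0.8 0 0 -0.004 0 0 0; 0.54 0 0 -0.004 0 0 0; 0.5 0 0 -0.004 0 0 0; 0.49 0 0 -0.004 0 0 0; 0.49 0 0 -0.004 0 0 0; 0.49 -0.002 0 -0.02 0 0 0; 0.49 -0.004 0 -0.05 0 0 0; 0.49 -0.015 0 -0.12 0 0 0; 0.49 -0.04 0 -0.27 0 0 0; 0.49 -0.06 0 -0.4 0 0 0; 0.49 -0.06 0 -0.4 0 0 0'
python3 - <<'E'
from go import *
calc([.47,-.03,.24],0,0)
E
```

```text
t: 12.5
eef_pos: [0.5429, -0.2402, 0.1405]
ee_rot: [-3.142, 0.109, -0.177]
force: [0.7, -0.3, 0.1]
width: 0.0447
t 12.50 pos [ 0.5429 -0.2402  0.1405] rpy [-3.1415  0.1094 -0.1768] width 0.0447 F [ 0.7 -0.3  0.1]
  target [ 0.47 -0.03  0.24] row [-0.396 -0.647 -0.29 ] [-0.009  0.104 -0.169]
```

```bash
python3 -m inch '0.49 -0.396 -0.647 -0.29 0 0.104 -0.169; 0.49 -0.396 -0.647 -0.29 0 0.104 -0.169; 0.49 -0.396 -0.647 -0.29 0 0.104 -0.169; 0.49 -0.396 -0.647 -0.29 0 0.104 -0.169; 0.49 -0.396 -0.647 -0.29 0 0.104 -0.169; 0.49 -0.396 -0.647 -0.29 0 0.104 -0.169; 0.386 -0.396 -0.647 -0.29 0 0.104 -0.169'
cat > m3.py <<'E'
from h import *
s=load("side",8);t=load("top",8)
print("bottle",onz(t,257,126.4,.15), tri((s,t),((316.8,195.5),(257,126.4))))
# green carton top: cream/label centroid
from m1 import dot
E
python3 - <<'E'
from go import *
from h import *
s=grab("side",8);t=grab("top",8)
crop(s,230,215,340,300,6,"pics/sc8.png");crop(t,270,145,360,215,8,"pics/tc8.png")
print("bottle",tri((s,t),((316.8,195.5),(257,126.4))))
z=R(YR,np.radians(18)).as_matrix()[:,2]
print(arm.get_state()['q'].round(3))
calc(LO-.029*n-.14*z,YR,np.radians(18))
E
```

```text
t: 13.2
eef_pos: [0.4681, -0.0282, 0.2356]
ee_rot: [-3.128, 0.007, 0.001]
force: [0.1, -1.0, -0.8]
width: 0.0486
bottle (array([ 0.75467245, -0.05317306,  0.14312047]), [np.float64(0.0004987394010177702), np.float64(0.0004987394010175367)])
[ 0.345  0.014 -0.397 -0.017 -1.165  1.231]
t 13.30 pos [ 0.4678 -0.0295  0.2341] rpy [-3.1291e+00  1.0000e-02 -1.4000e-03] width 0.0528 F [-0.1 -0.8 -0.6]
  target [0.6297 0.1392 0.1974] row [ 0.54  -0.562  0.124] [ 0.059  0.3   -0.463]
```

View pics/sc8.png

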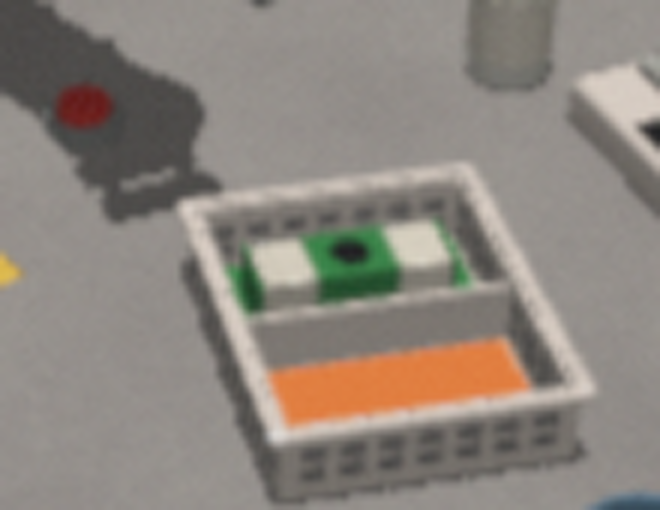

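View pics/tc8.png

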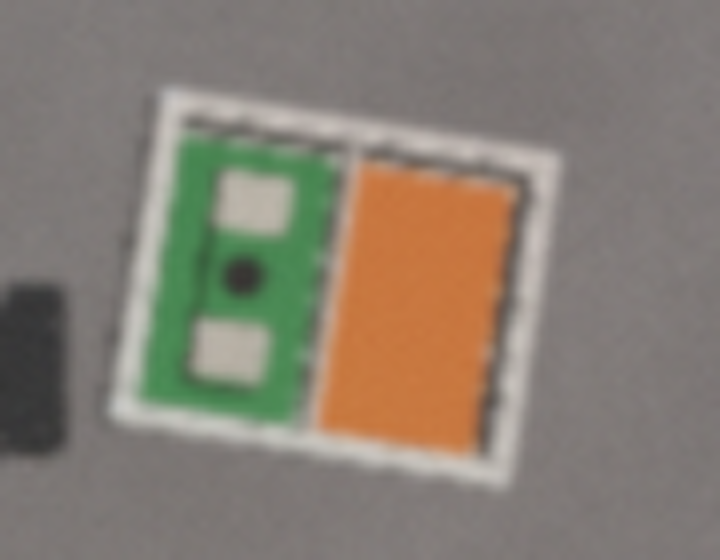

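The green carton lies flat and centred on the green card, label up at (300,179) in the top view. Now the orange one.

```bash
python3 -m inch '0.386 0.54 -0.562 0.124 0.059 0.3 -0.463; 0.386 0.54 -0.562 0.124 0.059 0.3 -0.463; 0.386 0.54 -0.562 0.124 0.059 0.3 -0.463; 0.386 0.54 -0.562 0.124 0.059 0.3 -0.463; 0.386 0.54 -0.562 0.124 0.059 0.3 -0.463; 0.386 0.54 -0.562 0.124 0.059 0.3 -0.463; 0.386 0.54 -0.562 0.124 0.059 0.3 -0.463; 0.386 0.54 -0.562 0.124 0.059 0.3 -0.463'
python3 - <<'E'
from go import *
from h import *
s=grab("side",9);t=grab("top",9)
crop(s,205,115,325,215,6,"pics/sc9.png");crop(t,110,105,240,205,6,"pics/tc9.png")
print(arm.get_state()['q'].round(3))
z=R(YR,np.radians(18)).as_matrix()[:,2]
calc(LO-.029*n-.02*z,YR,np.radians(18))
E
```

```text
t: 14.1
eef_pos: [0.6296, 0.1382, 0.1966]
ee_rot: [3.141, -0.312, 0.483]
force: [-0.3, 0.6, 0.8]
width: 0.054
[ 0.527  0.163 -0.377  0.02  -0.717  1.515]
t 14.20 pos [0.6296 0.1385 0.1975] rpy [ 3.1416 -0.3136  0.4838] width 0.0537 F [ 0.1 -0.2  0.3]
  target [0.6625 0.1565 0.0832] row [ 0.001 -0.002  0.401] [ 0.     0.001 -0.001]
```

View pics/sc9.png

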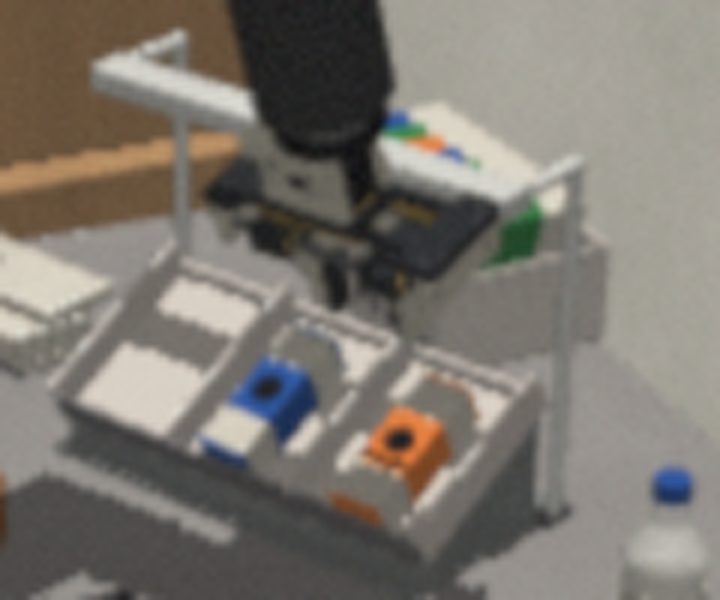

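View pics/tc9.png

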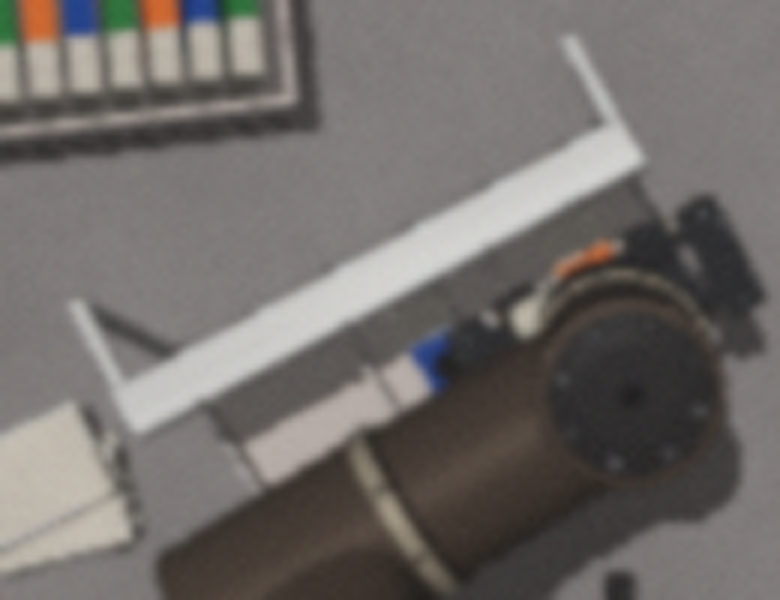

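The tool is aligned over orange, blue and orange are undisturbed, and the lamp is clear. I'll descend with a 1.5 mm bias away from the outer wall.

```bash
python3 -m inch '0.386 0 -0.006 0.08 0 0 0; 0.386 0 -0.006 0.16 0 0 0; 0.386 0 -0.006 0.23 0 0 0; 0.386 0 -0.006 0.29 0 0 0; 0.386 0 -0.006 0.33 0 0 0; 0.386 0 -0.006 0.37 0 0 0; 0.386 0 -0.006 0.4 0 0 0; 0.386 0 -0.006 0.4 0 0 0'
python3 - <<'E'
from go import *
from h import *
s=grab("side",10);crop(s,205,115,325,215,6,"pics/sc10.png")
calc(LO-.029*n,YR,np.radians(18))
E
```

```text
t: 15.0
eef_pos: [0.6615, 0.1583, 0.0823]
ee_rot: [-3.142, -0.312, 0.485]
force: [0.5, 0.2, -0.4]
width: 0.0536
t 15.05 pos [0.6617 0.1584 0.0831] rpy [ 3.1415 -0.3132  0.4852] width 0.0540 F [ 0.2  0.2 -0.6]
  target [0.6679 0.1594 0.0642] row [-0.     0.007  0.066] [0.    0.001 0.   ]
```

View pics/sc10.png

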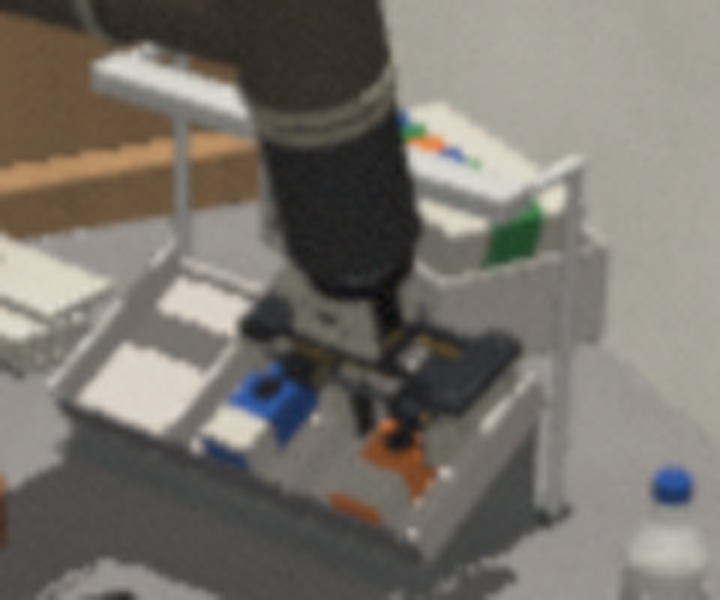

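```bash
python3 -m inch '0.386 0 0.002 0.02 0 0 0; 0.386 0 0.002 0.04 0 0 0; 0.386 0 0.002 0.063 0 0 0; 0.386 0 0.002 0.063 0 0 0; 0.5 0 0.002 0.063 0 0 0; 0.6 0 0.002 0.063 0 0 0; 0.8 0 0.002 0.063 0 0 0; 0.8 0 0.002 0.063 0 0 0; 0.8 0 0.002 0.063 0 0 0; 0.8 0 0.002 0.063 0 0 0' 30
python3 - <<'E'
from go import *
calc(LO-.029*n,YR,np.radians(18))
E
```

```text
t: 16.05
eef_pos: [0.6671, 0.1607, 0.0655]
ee_rot: [3.142, -0.314, 0.485]
force: [-0.9, -1.0, -0.0]
width: 0.04
t 16.05 pos [0.6671 0.1607 0.0655] rpy [ 3.1416 -0.3138  0.4851] width 0.0400 F [-0.9 -1.  -0. ]
  target [0.6679 0.1594 0.0642] row [-0.001  0.005  0.004] [-0.  0.  0.]
```

Gripped at 40 mm. I'll lift along the normal.

```bash
python3 -m inch '0.8 -0.004 0 -0.03 0 0 0; 0.8 -0.01 0 -0.08 0 0 0; 0.8 -0.02 0 -0.16 0 0 0; 0.8 -0.032 0 -0.26 0 0 0; 0.8 -0.044 0 -0.36 0 0 0; 0.8 -0.044 0 -0.36 0 0 0; 0.8 -0.044 0 -0.36 0 0 0'
python3 - <<'E'
from go import *
print(arm.get_state()['q'].round(3))
from h import *
f=grab("side",11);crop(f,190,100,320,210,6,"pics/sc11.png")
calc([.47,.0,.26],0.1,0)
E
```

```text
t: 16.75
eef_pos: [0.6262, 0.1393, 0.1658]
ee_rot: [-3.141, -0.316, 0.485]
force: [0.4, -0.5, -1.3]
width: 0.04
[ 0.531  0.188 -0.429  0.023 -0.638  1.508]
t 16.80 pos [0.626  0.1392 0.1645] rpy [-3.1412 -0.3142  0.4849] width 0.0400 F [-0.2  0.2 -2.6]
  target [0.47 0.   0.26] row [-0.545  0.168 -0.512] [-0.058 -0.296  0.365]
```

View pics/sc11.png

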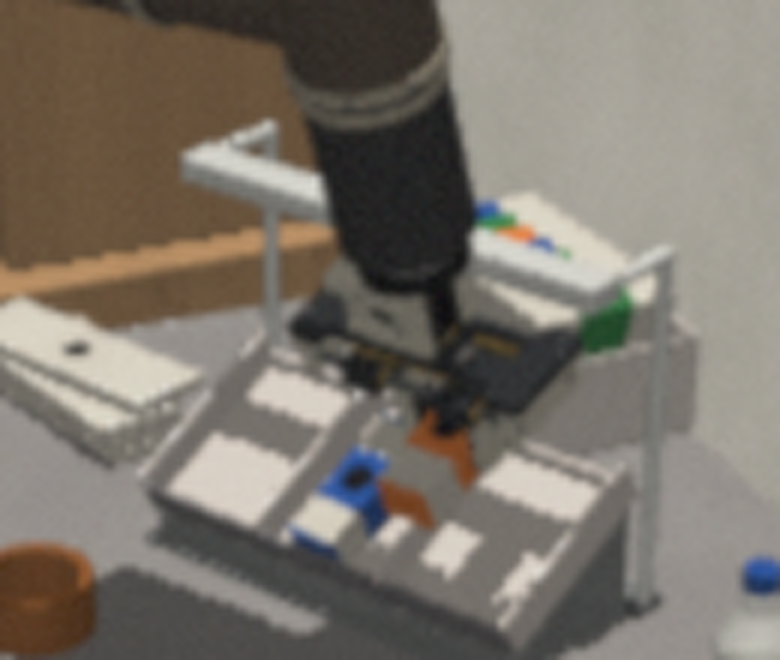

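```bash
python3 -m inch '0.8 -0.15 0.03 -0.12 0 -0.04 0; 0.8 -0.3 0.08 -0.28 -0.03 -0.15 0.15; 0.8 -0.545 0.168 -0.512 -0.058 -0.296 0.365; 0.8 -0.545 0.168 -0.512 -0.058 -0.296 0.365; 0.8 -0.545 0.168 -0.512 -0.058 -0.296 0.365; 0.8 -0.545 0.168 -0.512 -0.058 -0.296 0.365; 0.8 -0.545 0.168 -0.512 -0.058 -0.296 0.365; 0.8 -0.545 0.168 -0.512 -0.058 -0.296 0.365'
python3 - <<'E'
from go import *
p,e,o=place(LO,[.6671,.1607,.0655],[3.142,-.314,.485],CO,.10); print(p,e,o)
calc([.50,-.2,.22],-.1,-.06)
E
```

```text
t: 17.6
eef_pos: [0.4705, 0.0004, 0.2586]
ee_rot: [3.141, 0.002, 0.1]
force: [0.2, -0.3, -2.0]
width: 0.0398
[ 0.52630357 -0.33677302  0.11322431] [-3.14118531  0.12233231 -0.179     ] [0.00041012 0.         0.00622431]
t 17.60 pos [4.705e-01 4.000e-04 2.586e-01] rpy [3.1411e+00 1.6000e-03 1.0000e-01] width 0.0398 F [ 0.2 -0.3 -2. ]
  target [ 0.5  -0.2   0.22] row [0.031 0.674 0.129] [ 0.006 -0.056  0.191]
```

```bash
python3 -m inch '0.8 0.031 0.674 0.129 0.006 -0.056 0.191; 0.8 0.031 0.674 0.129 0.006 -0.056 0.191; 0.8 0.031 0.674 0.129 0.006 -0.056 0.191; 0.8 0.031 0.674 0.129 0.006 -0.056 0.191; 0.8 0.031 0.674 0.129 0.006 -0.056 0.191; 0.8 0.031 0.674 0.129 0.006 -0.056 0.191; 0.8 0.031 0.674 0.129 0.006 -0.056 0.191'
python3 - <<'E'
from go import *
p,e,o=place(LO,[.6671,.1607,.0655],[3.142,-.314,.485],CO,.10)
calc(p,YB,-e[1])
E
```

```text
t: 18.3
eef_pos: [0.5001, -0.1995, 0.2203]
ee_rot: [-3.141, 0.06, -0.1]
force: [0.2, 1.4, -1.5]
width: 0.0397
t 18.30 pos [ 0.5001 -0.1995  0.2203] rpy [-3.1414  0.0601 -0.1001] width 0.0397 F [ 0.2  1.4 -1.5]
  target [ 0.5263 -0.3368  0.1132] row [0.154 0.447 0.348] [ 0.007 -0.059  0.075]
```

```bash
python3 -m inch '0.8 0.154 0.447 0.348 0.007 -0.059 0.075; 0.8 0.154 0.447 0.348 0.007 -0.059 0.075; 0.8 0.154 0.447 0.348 0.007 -0.059 0.075; 0.8 0.154 0.447 0.348 0.007 -0.059 0.075; 0.8 0.154 0.447 0.348 0.007 -0.059 0.075; 0.8 0.154 0.447 0.348 0.007 -0.059 0.075; 0.8 0.154 0.447 0.348 0.007 -0.059 0.075'
python3 - <<'E'
from go import *
from h import *
p,e,o=place(LO,[.6671,.1607,.0655],[3.142,-.314,.485],CO,.01)
calc(p,YB,-e[1])
f=grab("side",12);crop(f,210,190,340,300,6,"pics/sc12.png")
E
```

```text
t: 19.0
eef_pos: [0.5273, -0.3362, 0.1153]
ee_rot: [-3.141, 0.119, -0.177]
force: [-0.6, 0.3, -2.2]
width: 0.0399
t 19.00 pos [ 0.5273 -0.3362  0.1153] rpy [-3.1414  0.1188 -0.1772] width 0.0399 F [-0.6  0.3 -2.2]
  target [ 0.5263 -0.3368  0.0232] row [0.033 0.003 0.305] [ 0.    -0.003  0.002]
```

View pics/sc12.png

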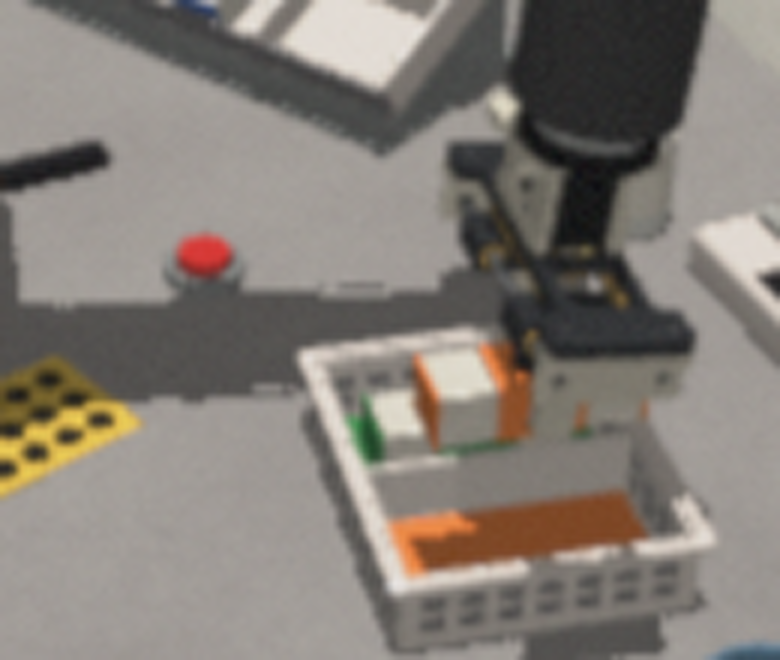

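The orange carton is level above the orange card. I'll lower it.

```bash
python3 -m inch '0.8 0.008 0.003 0.06 0 0 0; 0.8 0.015 0.003 0.12 0 0 0; 0.8 0.022 0.003 0.18 0 0 0; 0.8 0.028 0.003 0.24 0 0 0; 0.8 0.032 0.003 0.29 0 0 0; 0.8 0.033 0.003 0.305 0 0 0; 0.8 0.033 0.003 0.305 0 0 0; 0.8 0.033 0.003 0.305 0 0 0'
python3 - <<'E'
from go import *
p,e,o=place(LO,[.6671,.1607,.0655],[3.142,-.314,.485],CO,.0)
calc(p,YB,-e[1])
E
```

```text
t: 19.85
eef_pos: [0.5257, -0.3382, 0.023]
ee_rot: [-3.142, 0.119, -0.179]
force: [0.2, 0.6, -1.6]
width: 0.0397
t 19.85 pos [ 0.5257 -0.3382  0.023 ] rpy [-3.1416  0.1193 -0.1787] width 0.0397 F [ 0.2  0.6 -1.6]
  target [ 0.5263 -0.3368  0.0132] row [ 0.005 -0.005  0.032] [ 0.    -0.003  0.   ]
```

```bash
python3 -m inch '0.8 0 -0.003 0.01 0 0 0; 0.8 0.002 -0.004 0.018 0 0 0; 0.8 0.004 -0.004 0.024 0 0 0; 0.8 0.004 -0.004 0.029 0 0 0; 0.8 0.004 -0.004 0.032 0 0 0; 0.8 0.004 -0.004 0.032 0 0 0; 0.8 0.004 -0.004 0.032 0 0 0'
```

```text
t: 20.55
eef_pos: [0.5257, -0.3371, 0.014]
ee_rot: [3.141, 0.12, -0.179]
force: [-0.6, 3.2, 10.7]
width: 0.0395
```

```bash
python3 -m inch '0.8 0 0 -0.003 0 0 0; 0.8 0 0 -0.003 0 0 0; 0.54 0 0 -0.003 0 0 0; 0.5 0 0 -0.003 0 0 0; 0.49 0 0 -0.003 0 0 0; 0.49 0 0 -0.003 0 0 0; 0.49 -0.002 0 -0.02 0 0 0; 0.49 -0.004 0 -0.05 0 0 0; 0.49 -0.015 0 -0.12 0 0 0; 0.49 -0.04 0 -0.27 0 0 0; 0.49 -0.06 0 -0.4 0 0 0; 0.49 -0.06 0 -0.4 0 0 0'
python3 - <<'E'
from go import *
calc([.466,-.006,.16],0.2,0)
E
```

```text
t: 21.75
eef_pos: [0.5252, -0.3381, 0.141]
ee_rot: [3.139, 0.11, -0.178]
force: [0.9, -0.1, -0.2]
width: 0.0448
t 21.75 pos [ 0.5252 -0.3381  0.141 ] rpy [ 3.1393  0.1098 -0.1784] width 0.0448 F [ 0.9 -0.1 -0.2]
  target [ 0.466 -0.006  0.16 ] row [-0.395 -1.054 -0.023] [-0.018  0.104 -0.361]
```

```bash
python3 -m inch '0.49 -0.1 -0.2 -0.25 0 0.104 -0.1; 1 -0.3 -0.7 -0.25 0 0.104 -0.2; 1 -0.32 -0.75 -0.25 -0.01 0.104 -0.2; 1 -0.32 -0.75 -0.25 -0.01 0.104 -0.2; 1 -0.32 -0.75 -0.25 -0.01 0.104 -0.2; 1 -0.32 -0.75 -0.25 -0.01 0.104 -0.2; 1 -0.32 -0.75 -0.25 -0.01 0.104 -0.2; 1 -0.32 -0.75 -0.25 -0.01 0.104 -0.2'
python3 - <<'E'
from go import *
from h import *
s=grab("side",13);t=grab("top",13)
crop(s,230,215,340,300,6,"pics/sc13.png");crop(t,230,145,360,215,6,"pics/tc13.png")
for n_,f in(("s",s),("t",t)):
    m=masks(f)["red"]; print(n_,blobs(m,8))
calc([.466,-.006,.08],0.1,0)
E
```

```text
t: 22.55
eef_pos: [0.4772, -0.0994, 0.2205]
ee_rot: [-3.138, 0.01, 0.032]
force: [0.4, 0.6, 0.3]
width: 0.0007
s [(np.int32(39), [243.5, 232.2], [240, 230, 8, 6])]
t []
t 22.65 pos [ 0.4771 -0.1003  0.2198] rpy [-3.138   0.011   0.0297] width 0.0005 F [ 0.1  0.4 -0.2]
  target [ 0.466 -0.006  0.08 ] row [-0.022 -0.314  0.467] [-0.004  0.01  -0.067]
```

View pics/sc13.png

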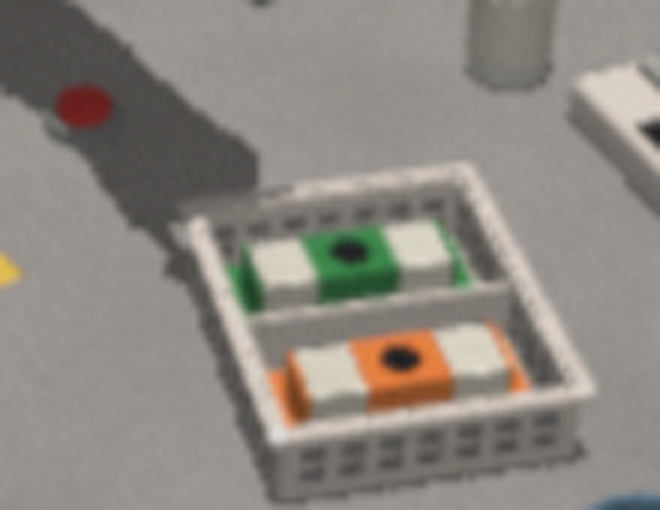

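View pics/tc13.png

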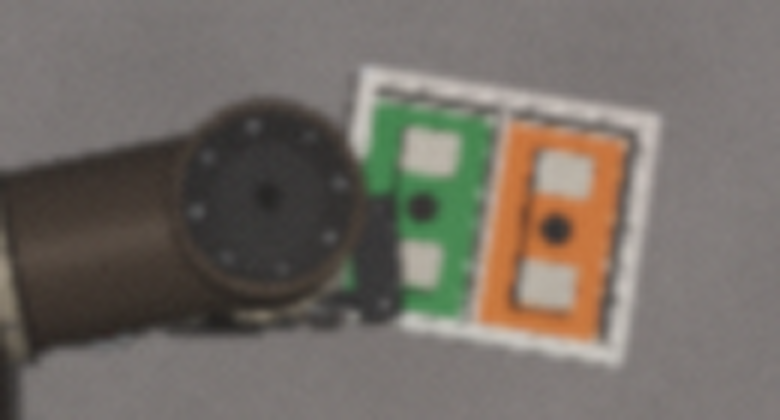

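Both cartons lie flat, centred and label up on their own cards. The fingers are shut, so now the button.

```bash
python3 -m inch '1 -0.015 -0.15 0.1 0 0.01 0; 1 -0.022 -0.314 0.2 0 0.01 -0.067; 1 -0.022 -0.314 0.3 0 0.01 -0.067; 1 -0.022 -0.314 0.4 0 0.01 -0.067; 1 -0.022 -0.314 0.467 0 0.01 -0.067; 1 -0.022 -0.314 0.5 0 0.01 -0.067; 1 -0.022 -0.314 0.5 0 0.01 -0.067; 1 -0.022 -0.314 0.5 0 0.01 -0.067'
python3 - <<'E'
from go import *
from h import *
f=grab("side",14);crop(f,200,180,300,260,6,"pics/sc14.png")
calc([.466,-.006,.03],0.1,0)
s=load("side",0);t=load("top",0)
for v in range(190,205):
  print(v,[ (int(t["img"][v,u][0]),) [0] for u in range(241,255)])
print(onz(t,247.2,197.2,.03),onz(s,243.5,231.7,.03))
E
```

```text
t: 23.45
eef_pos: [0.4666, -0.0057, 0.0707]
ee_rot: [-3.138, -0.0, 0.1]
force: [0.4, 0.9, 0.7]
width: 0.0008
t 23.50 pos [ 0.4669 -0.0054  0.0711] rpy [-3.1374e+00 -1.2000e-03  9.9900e-02] width 0.0004 F [0.  0.6 0.3]
  target [ 0.466 -0.006  0.03 ] row [-0.003  0.002  0.137] [-0.004 -0.001 -0.   ]
190 [124, 122, 120, 120, 122, 122, 121, 120, 123, 123, 121, 121, 124, 124]
191 [123, 121, 121, 121, 123, 120, 119, 117, 117, 120, 121, 121, 122, 124]
192 [122, 121, 120, 117, 116, 120, 120, 117, 116, 116, 117, 120, 122, 122]
193 [121, 118, 114, 119, 124, 133, 138, 133, 128, 120, 116, 117, 120, 123]
194 [122, 115, 114, 126, 147, 161, 167, 163, 153, 135, 121, 117, 117, 122]
195 [121, 116, 120, 142, 168, 179, 182, 181, 174, 157, 132, 116, 113, 121]
196 [118, 117, 132, 159, 177, 184, 186, 186, 184, 172, 145, 119, 113, 120]
197 [116, 116, 137, 164, 181, 185, 189, 188, 185, 178, 154, 123, 114, 124]
198 [111, 110, 128, 155, 180, 188, 189, 190, 188, 174, 146, 119, 116, 123]
199 [112, 107, 116, 143, 174, 185, 188, 188, 180, 160, 132, 110, 109, 121]
200 [119, 110, 111, 129, 153, 170, 178, 174, 158, 136, 121, 110, 111, 119]
201 [121, 119, 118, 119, 130, 139, 145, 141, 129, 119, 114, 113, 119, 122]
202 [123, 125, 121, 116, 114, 118, 122, 122, 116, 109, 113, 119, 121, 121]
203 [125, 124, 124, 120, 118, 115, 113, 116, 120, 116, 119, 124, 124, 122]
204 [126, 125, 125, 124, 123, 121, 120, 120, 124, 123, 125, 123, 125, 125]
[ 0.46519045 -0.00649188  0.03      ] [ 0.46069502 -0.0214239   0.03      ]
```

View pics/sc14.png

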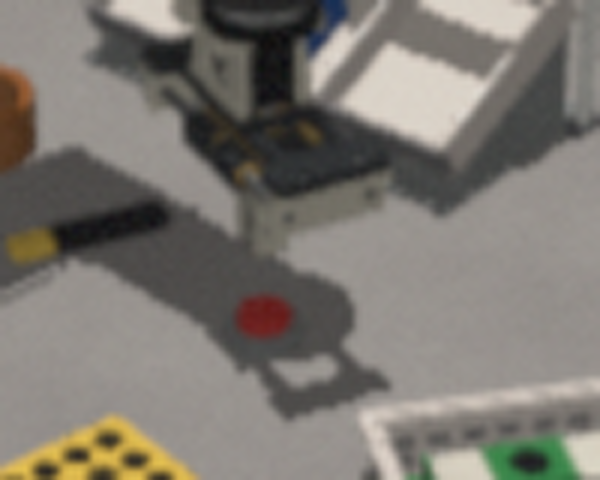

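The closed fingers are over the button, with the marker clear. I'll go down in small steps and watch the force.

```bash
python3 -m inch '1 -0.003 0.002 0.06 0 0 0; 1 -0.003 0.002 0.11 0 0 0; 1 -0.003 0.002 0.14 0 0 0; 1 -0.003 0.002 0.14 0 0 0'; python3 -m inch '1 0 0 0.007 0 0 0; 1 0 0 0.013 0 0 0; 1 0 0 0.013 0 0 0'
```

```text
t: 23.9
eef_pos: [0.465, -0.0059, 0.028]
ee_rot: [-3.138, 0.001, 0.1]
force: [-1.0, -0.2, 0.2]
width: 0.0003
t: 24.2
eef_pos: [0.4654, -0.0056, 0.0246]
ee_rot: [-3.137, -0.001, 0.1]
force: [-0.7, 0.0, 0.3]
width: 0.0003
```

```bash
python3 -m inch '1 0 0 0.007 0 0 0; 1 0 0 0.007 0 0 0;1 0 0 0.007 0 0 0'
```

```text
t: 24.5
eef_pos: [0.4653, -0.0056, 0.0224]
ee_rot: [-3.137, -0.0, 0.101]
force: [1.3, 0.1, 1.5]
width: 0.0007
```

```bash
python3 -m inch '1 0 0 0.006 0 0 0; 1 0 0 0.006 0 0 0;1 0 0 0.006 0 0 0'; python3 -m inch '1 0 0 0.006 0 0 0; 1 0 0 0.006 0 0 0;1 0 0 0.006 0 0 0'
```

```text
t: 24.8
eef_pos: [0.4653, -0.0056, 0.0205]
ee_rot: [-3.137, -0.0, 0.101]
force: [-0.1, 1.4, 2.5]
width: 0.0004
t: 25.1
eef_pos: [0.4653, -0.0056, 0.0187]
ee_rot: [-3.137, -0.0, 0.101]
force: [1.3, 0.6, 4.0]
width: 0.0002
```

```bash
python3 -m inch '1 0 0 0.006 0 0 0; 1 0 0 0.006 0 0 0;1 0 0 0.006 0 0 0'; python3 -m inch '1 0 0 0.004 0 0 0; 1 0 0 0.004 0 0 0;1 0 0 0.004 0 0 0'
```

```text
t: 25.4
eef_pos: [0.4653, -0.0056, 0.0169]
ee_rot: [-3.137, -0.0, 0.101]
force: [1.2, 0.4, 4.8]
width: 0.0006
t: 25.7
eef_pos: [0.4654, -0.0056, 0.0162]
ee_rot: [-3.138, -0.0, 0.101]
force: [-1.6, 1.0, 11.3]
width: 0.0005
```

The force has jumped to 11 N, so the button is at its stop. I'll press 1 mm more, hold, then lift away.

```bash
python3 -m inch '1 0 0 0.003 0 0 0; 1 0 0 0.003 0 0 0'; python3 -m inch '1 0 0 -0.03 0 0 0; 1 0 0 -0.1 0 0 0; 1 0 0 -0.25 0 0 0; 1 -0.1 0.15 -0.4 0 0 0; 1 -0.2 -0.3 -0.55 0 0 0; 1 -0.25 -0.6 -0.6 0 0 0; 1 -0.25 -0.6 -0.6 0 0 0; 1 -0.25 -0.6 -0.6 0 0 0; 1 -0.25 -0.6 -0.6 0 0 0; 1 -0.25 -0.6 -0.6 0 0 0; 1 -0.25 -0.6 -0.6 0 0 0'
python3 - <<'E'
from h import *
s=grab("side",15);t=grab("top",15)
crop(s,190,115,340,300,3.2,"pics/sc15.png");crop(t,150,100,400,250,3,"pics/tc15.png")
from m1 import dot
for k,a,b in(("blue",(250,180),(185,165)),("green",(288,256),(300,179)),("orange",(296,274),(322,183))):
    try:
        u=dot(s,*a);v=dot(t,*b);x,e=tri((s,t),(u,v));print(k,x.round(4),np.round(e,4))
    except Exception as ex: print(k,ex)
for n,f in(("s",s),("t",t)): print(n,blobs(masks(f)["red"],8))
E
```

```text
t: 25.9
eef_pos: [0.4655, -0.0056, 0.0159]
ee_rot: [-3.138, -0.001, 0.101]
force: [-5.5, 1.7, 22.4]
width: 0.0001
t: 27.0
eef_pos: [0.3717, 0.1652, 0.195]
ee_rot: [-3.138, 0.001, 0.102]
force: [0.7, -0.7, 0.5]
width: 0.0002
green [230.5 171.9] [162.3 177.5] [0.55   0.3556 0.0907] [0.0001 0.0001] depth [0.55  0.354 0.092] [0.549 0.353 0.1  ]
blue [249.1 179.3] [184.5 165.5] [0.6007 0.26   0.0903] [0.0002 0.0002] depth [0.599 0.256 0.093] [0.601 0.261 0.087]
orange [271.2 187.9] [209.2 152.3] [0.6571 0.1537 0.0904] [0.0005 0.0005] depth [0.65  0.139 0.1  ] [0.659 0.155 0.077]
yaxis [-0.10702197  0.20186984  0.0002831 ] 0.2284844328065874 rack yaw 0.4874782954702434
s green (np.int32(264), [287.6, 260.5], [269, 255, 39, 12]) ((287.9214172363281, 260.41046142578125), (7.401167392730713, 37.666656494140625), 82.40535736083984)
    [ 0.4923 -0.1871  0.007 ]
    [ 0.6312 -0.2127  0.007 ]
    [ 0.6138 -0.252   0.007 ]
    [ 0.4781 -0.2264  0.007 ]
  c@z [ 0.552  -0.2197  0.007 ] depth [ 0.5544 -0.2152  0.003 ]
s orange (np.int32(112), [272.8, 188.9], [266, 183, 14, 14]) ((255.5, 191.5), (383
[... 985 characters left out ...]
35569763183594), (19.314340591430664, 32.46704864501953), 9.090275764465332)
    [ 0.4608 -0.2836  0.007 ]
    [ 0.6041 -0.3093  0.007 ]
    [ 0.5894 -0.3939  0.007 ]
    [ 0.4463 -0.3678  0.007 ]
  c@z [ 0.5248 -0.3386  0.007 ] depth [ 0.5249 -0.3388  0.0055]
button [ 0.46634361 -0.00629901  0.0173765 ] [np.float64(0.0003636185314452414), np.float64(0.00036361853144514046)] [ 0.46043533 -0.0220577   0.02907349] [ 0.46572845 -0.00628273  0.02161669]
blue [0.6007 0.2598 0.0903] [0.0001 0.0001]
green [ 0.5419 -0.2384  0.0412] [0.0003 0.0003]
orange [ 0.5243 -0.3357  0.041 ] [0.0005 0.0005]
s [(np.int32(36), [243.5, 232.0], [240, 230, 8, 5])]
t [(np.int32(33), [247.2, 197.2], [244, 194, 7, 7])]
```

View pics/sc15.png

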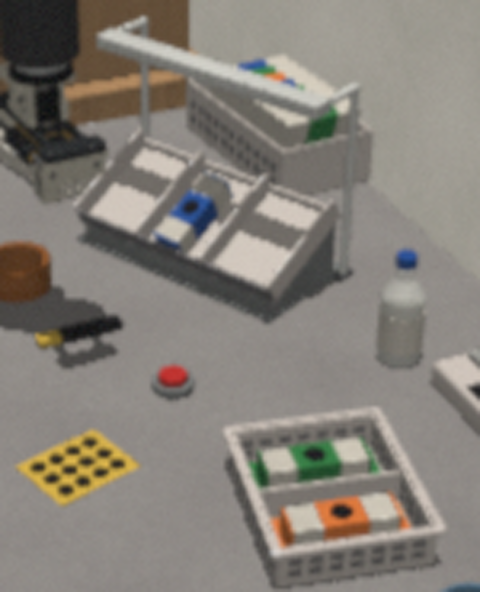

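View pics/tc15.png

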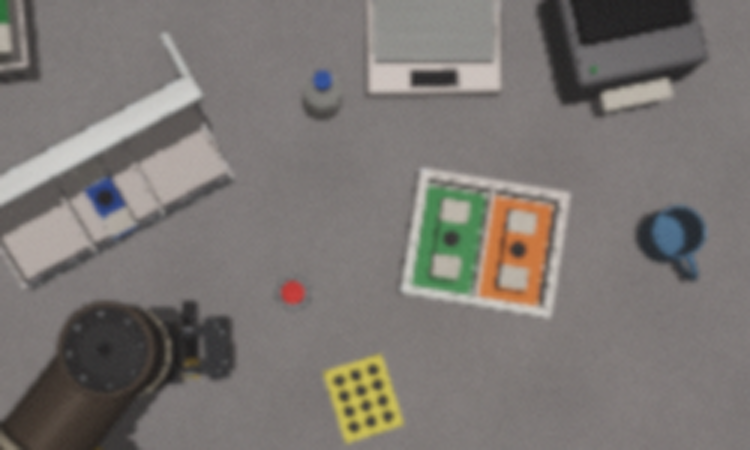

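Blue hasn't moved (0.6007, 0.2598). Both cartons are flat on their cards, with label tops at z = 0.041 and within 3 mm of the card centres. The button looks as it did at the start, so it is up, and the robot is in free air. Handing in.

```bash
python3 -c "
from station import arm
s=arm.get_state();print(s['t'],abs(s['qd']).max());print(arm.job_done())"
```

```text
27.1 0.014695774693140514
the job is handed in; nothing more can be done
None
```

I packed the green carton and then the orange one, each flat, lengthwise and label up on its own card. I then pressed the order-done button to its stop and handed the job in at 27.1 s. The hand-in gives no verdict, so what follows is from my own measurements.

**Final checks:**
- **Cartons:** both labels measured within 3 mm of their card centres. Their tops stand at z = 0.041 m, which is the card's 7 mm plus the carton's 34 mm, so they lie flat on the cards.
- **Contact when placing:** each carton was still held when it touched its card, with about 11–12 N. I then eased up about 1 mm and opened the fingers only 5 mm.
- **Button:** the force jumped to 11 N at the stop and reached 22 N as I pressed 1 mm further. Afterwards the button looked the same in both views as at the start, so it is up.
- **Other things:** the blue carton's label is within 1 mm of where it started. The bottle, marker and mug look unmoved in the last pictures. The tape roll is in the side view only, and I didn't measure it. The arm was in free air.

**What didn't go as planned:**
- **First approach:** my first go at the green carton, tilted 25° square to the slope, ran into a wrist joint limit about 2 cm short, with no contact. Backing off, the tool strayed sideways close to the lamp bar, but the measured force stayed small. I then gripped both cartons at 18° and leaned the tool 7° the other way to set them down level.
- **Button height:** the two-view estimate of the button's top (17 mm) disagreed with where the fingers met it (about 22–23 mm), so I pressed by force rather than by that height.

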